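# Nest the platinum ware and hold the strongbox lock open

## Robot

A 6-joint arm with a two-finger parallel gripper is mounted at the origin on a cart in front of the work surface, level with it; the furniture and walls round the work are solid. World frame = base frame: x ahead of the robot, y to its left, z up, the work surface at z = 0. Lengths are in m, angles in rad, forces in N, time in s.
With the tool pointing down it reaches from about 0.25 to 0.85 m from the base axis. Payload 12.5 kg.
Tool frame: the origin (TCP) lies between the finger pads; the fingertips stand 17 mm ahead of it and the grasp point (between the pads) lies 2 mm behind it; z points along the fingers, y is the direction in which the jaws open and shut (so a half turn about z gives the same grasp; the last joint's range is limited). The gripper opens to 93 mm and grips with 3 to 60 N. Pads are 15 mm wide; open, the fingers measure 128 mm over their backs; the gripper's body (75 mm by 188 mm) begins 65 mm behind the grasp point.
Start: joints at [-1.253, 0.351, 1.652, -0, 1.139, -0.085], TCP at [0.216, -0.506, 0.236] pointing down, gripper open.
Joint ranges: [-2.75, 2.75], [-0.79, 2.1], [0.01, 2.65], [-1.57, 4.71], [0.07, 3.14], [-2.87, 2.87]. Speed limits (rad/s): [2.22, 2.22, 2.79, 3.14, 3.14, 3.14].

## Interface

Orientations are given as a 3x3 rotation matrix whose columns are the frame's x, y, z axes.
In Python, from workcell import monitor, cams, order gives the robot as it stands. The module is installed in compiled form; this text tells all that it offers.
- The arm moves only by the tool step_arm, never from a script. Its argument "moves" is a list of rows, each a list of 4 numbers: the shift along the tool's x, y, z in units of 600 mm (1.0 is 600 mm), then the turn about the tool's z in units of pi/4 rad (1.0 is pi/4 rad). A call has exactly 8 rows; each row is the pose to reach, as a shift and turn from the pose commanded when the call began, along the tool's axes at that moment; what a row does not reach only later rows make up. A row lasts 1/12 s, in which the tool goes at most 41.7 mm and 7.16 degrees, less where a joint would pass 70% of its speed; a pose out of reach is approached as far as the arm can. A call with a number of a shift or a turn outside -1 to 1 is refused whole. A call with a gripper value outside its range is refused whole. "fingers" is the closure, from -1 (fully open) to 1 (shut), so that 0 is half open, set as the call begins (left out, the last holds). The fingers move at their own pace and stop on an object; "grip_force" is the grip in N (left out, the last holds). Time passes only in rows, so rows that repeat a pose let the fingers close, or fill a call up. It gives the time, the measured TCP pose, the force and the opening at its end, in the units of the state.
- monitor.get_state(): the state, without advancing time (a new reading comes with each control period).
- cams.capture(name): name is "scene" or "side" or "wrist"; returns (picture, depth): 384x512x3 uint8, red, green, blue; 384x512 float32, m along the optical axis (not along the pixel's ray), 0 where there is no reading.
- cams.get_calibration(name): a dict with "mtx" (3x3 intrinsics, pixels), "rvec" (rotation vector, rad) and "tvec" (3), from world to camera coordinates, as OpenCV has them; the wrist camera has in their place "tool_from_camera" (4x4, takes a point from camera to tool coordinates, whose origin is the TCP and whose axes are the flange's). Camera axes: x right, y down, z forward; pixel columns grow to the right and rows downward; lengths in m; the calibration is good to about 2 mm. A picture is of the moment at which its call begins: read the wrist's pose just before it. get_calibration takes no time and is no camera call.
- order.hand_in(): hands the job in, once; it reports no verdict.
The state is a dict: "clock": time; "q": joint angles; "qvel": joint speeds; "effort": joint torques, N m; "tcp_pos": TCP position; "orientation": TCP orientation; "force": force on the tool from outside, world axes, zero at the start; "moment": the same for the moment, N m; "gripper_width": finger opening in m.
Only numpy, scipy, OpenCV 4.12 (cv2) and the standard library are available. Lean on these libraries where they do the work, as an engineer would, in place of code of your own. Each camera call takes 0.05 s, during which the arm holds its last target.

## Task

The platinum ware has to go back under lock. Nest the three bright metal vessels in size order, the middle crucible standing in the wide dish and the small crucible standing in the middle one. Then take the red key from the key stand, push it fully home in the lock of the grey strongbox (two sticky pins resist: push firmly and wiggle it a little if it stops), turn it a quarter turn clockwise and finish while you are holding it turned, for the bolt springs back if you let go and I need it drawn to lift the lid; leave the other two keys in the stand and the other things on the bench where they are.

Things in the scene. Friction and masses are not known exactly. Their poses are not given: they have to be found in the camera images.
- large_dish: Wide open bright metal dish, loose, round: 62 mm across the rim, 42 mm across the foot, 28 mm high, wall 2 mm, floor 2.5 mm thick. Origin: centre of its underside, z up.
- middle_crucible: Middle-sized open bright metal crucible, loose, round: 44 mm across the rim, 27 mm across the foot, 38 mm high, wall 2 mm, floor 2.5 mm; the top 12 mm is a straight band, tapered below. Standing in the dish its rim is 12.5 mm above the dish's rim. Origin: centre of its underside, z up.
- small_crucible: Small tall open bright metal crucible, loose, round: 29 mm across the rim, 17 mm across the foot, 46 mm high, wall 2 mm, floor 2.5 mm; the top 13 mm is a straight band. Standing in the middle crucible its rim is 10.5 mm above that one's rim. Origin: centre of its underside, z up.
- red_key: Safe key, red head, loose, head up in one of the stand's three slots (which varies). Origin: centre of its lower end; z up, x along the width, y through the thickness. From the origin up: bit 16 x 5.5 mm (x, y), 10 mm tall, round nose; shank; flat collar 24 mm across at 17 to 20 mm; head 30 x 10 mm (x, y) at 25 to 59 mm. Works either way round (half turn about z).
- blue_key: Key of the same shape with a blue head, standing in another slot of the stand; to be left there. Origin and axes as for the red key.
- black_key: Key of the same shape with a black head, standing in another slot of the stand; to be left there. Origin and axes as for the red key.
- key_stand: Fixed wooden block 176 x 46 x 28 mm (x, y, z) on the bench with three slots 58 mm apart along its x. The keys stand in them with their collars on its top, their x along the block's x; their heads reach 70 mm above the bench. Origin: centre of its underside.
- strongbox: Fixed grey steel strongbox, lid closed, 160 x 190 mm (x, y), 76 mm high at the front ledge, 88 at the lid (flat handle to 94). On the ledge a dark steel lock case 54 x 84 mm (x, y), flat top at 90 mm; right of it (-y) a steel staple, 94 mm high, takes the brass bolt. Origin: centre of the underside; z up, front with the ledge to -x.
- lock_mouth (a point): Centre of the keyway at the flat top of the lock case, 90 mm up; axes as the strongbox's. An upright slot 17.8 mm (x) by 7.3 mm (y), mouth bevelled 2 mm. The key goes in nose down, width along x; home = collar on the flat top, key origin 17 mm below this point. Two sticky pins resist at about 9 and 12 mm depth (10 to 18 N straight; small twists help). It can turn only when home.
- lock_rotor (a joint): Rotor of the lock that the key's bit turns, rad: 0 = slot in line with the keyway, positive = clockwise seen from above, stop at 1.57. A spring turns it back, 0.05 N m at 0 to 0.12 N m at the stop. The bit has about 0.13 rad of play in it, so the key turns that much farther than the rotor.
- lock_bolt (a joint): Brass bolt driven by the rotor, m: 0 = thrown, through the staple of the lid; 0.018 = fully drawn at the rotor's stop; proportional to the rotor's angle.
- petri_dish_0: Petri dish, 67 mm across, 16 mm high, a bystander. Origin: centre of its underside.
- petri_dish_1: Petri dish, 67 mm across, 16 mm high, a bystander. Origin: centre of its underside.
- forceps: Steel forceps, 136 mm long, lying flat, a bystander. Origin: centre of its underside.
- tape_roll: Roll of cloth tape, 68 mm across, 24 mm high, a bystander. Origin: centre of its underside.
- stopwatch: Black stopwatch, 73 x 62 x 18 mm, lying face up, a bystander. Origin: centre of its underside.

How it is judged:
On the way, in this order (a step that is already met when the one before it is completed fails the run):
1. the three vessels are nested: middle crucible on the floor of the dish, small crucible on the floor of the middle one, let go, before the red key has left its stand (horizontal distance between middle_crucible and large_dish below 0.009 m and z of middle_crucible in the frame of large_dish between 0 and 0.006 m and angle between each of middle_crucible, small_crucible's own z axis and vertical below 0.15 rad and horizontal distance between small_crucible and middle_crucible below 0.007 m and z of small_crucible in the frame of middle_crucible between 0 and 0.006 m and angle between large_dish's own z axis and vertical below 0.1 rad and height (world z) of large_dish below 0.004 m and contact force between the fingers and middle_crucible below 0.05 N and contact force between the fingers and small_crucible below 0.05 N and distance of red_key from where it was at the start of the episode below 0.012 m), for 0.2 s.
2. the red key is fully home in the lock, not yet turned (horizontal distance between red_key and lock_mouth below 0.003 m and z of red_key in the frame of lock_mouth below -0.0152 m and angle between red_key's own z axis and vertical below 0.12 rad and value of joint lock_rotor below 0.3 rad), for 0.1 s.
3. the lock is turned and the bolt drawn (horizontal distance between red_key and lock_mouth below 0.003 m and z of red_key in the frame of lock_mouth below -0.0152 m and angle between red_key's own z axis and vertical below 0.12 rad and value of joint lock_rotor above 1.3 rad and value of joint lock_bolt above 0.0145 m), for 0.2 s.
At the end, for the whole second after the job is handed in: Fingers hold the red key (over 2 N), home in the lock (collar within 1.8 mm of the plate, axis within 3 mm, upright), rotor at 1.3 rad or more, bolt drawn 14.5 mm or more; each crucible stands on the floor of the next larger vessel (within 9 and 7 mm of its centre), upright, at rest (all of step 3 and horizontal distance between middle_crucible and large_dish below 0.009 m and z of middle_crucible in the frame of large_dish between 0 and 0.006 m and angle between each of middle_crucible, small_crucible's own z axis and vertical below 0.15 rad and horizontal distance between small_crucible and middle_crucible below 0.007 m and z of small_crucible in the frame of middle_crucible between 0 and 0.006 m and angle between large_dish's own z axis and vertical below 0.1 rad and height (world z) of large_dish below 0.004 m and contact force between the fingers and red_key above 2 N and linear speed of each of large_dish, middle_crucible, small_crucible below 0.02 m/s); the arm keeps its last pose, push and grip.
It fails at once if the blue or the black key is taken from its slot or knocked about (moved 15 mm) (distance of any of blue_key, black_key from where it was at the start of the episode above 0.015 m).
It fails at once if a petri dish, the forceps, the tape roll or the stopwatch is pushed more than 3 cm (distance of any of petri_dish_0, petri_dish_1, forceps, tape_roll, stopwatch from where it was at the start of the episode above 0.03 m).
It fails at once if a vessel is tipped over (angle between any of large_dish, middle_crucible, small_crucible's own z axis and vertical above 0.9 rad).
It also fails if it takes over 72 s, if anything falls off the work surface, if the arm or the gripper's body presses on something with over 40 N, if the wrist force passes 120 N, or if a joint passes its speed limit or range.

## Working session

There is one attempt and no reset: what is moved stays moved. The work goes in short steps, Python scripts to look and compute and a tool call to move; the robot and the scene stay as the last step left them, time stands still between calls to the robot, and variables do not carry over. Pictures are saved under pics/ and viewed, and the job is handed in when it is done.

Besides the shell and the picture viewer there is one more tool, called by a JSON object that holds its "api" and its "payload". step_arm: Moves the arm, as the interface text tells. Its arguments: {"type":"object","properties":{"moves":{"type":"array","items":{"type":"array","items":{"type":"number"}}},"fingers":{"type":"number"},"grip_force":{"type":"number"}},"required":["moves"]}

```bash
mkdir -p pics; cat > h.py <<'E'
import numpy as np, cv2
from workcell import monitor, cams, order
def snap(name,fn):
    st=monitor.get_state()
    im,d=cams.capture(name)
    cv2.imwrite(f'pics/{fn}.png',im[:,:,::-1]); np.savez(f'pics/{fn}.npz',im=im,d=d,p=st['tcp_pos'],R=np.array(st['orientation']))
    return im,d
def cam(name,p=None,R=None):
    c=cams.get_calibration(name)
    K=np.array(c['mtx'])
    if 'rvec' in c:
        Rc=cv2.Rodrigues(np.array(c['rvec'],float))[0]; t=np.array(c['tvec'],float).reshape(3)
        return K,Rc.T,-Rc.T@t
    T=np.array(c['tool_from_camera']); return K,np.array(R)@T[:3,:3],np.array(R)@T[:3,3]+np.array(p)
def cloud(name,fn):
    z=np.load(f'pics/{fn}.npz'); K,Rw,o=cam(name,z['p'],z['R']); d=z['d']
    v,u=np.mgrid[:d.shape[0],:d.shape[1]]
    P=np.stack([(u-K[0,2])/K[0,0]*d,(v-K[1,2])/K[1,1]*d,d],-1)@Rw.T+o
    P[d==0]=np.nan
    return P,z['im']
E
python3 - <<'E'
from h import *
s=monitor.get_state(); print({k:np.round(v,4).tolist() for k,v in s.items()})
for n in ['scene','side','wrist']: snap(n,n+'0'); print(n,cams.get_calibration(n))
E
```

```text
{'clock': 0.0, 'q': [-1.2526, 0.3512, 1.6524, -0.0, 1.1391, -0.0846], 'qvel': [0.0001, -0.0009, 0.0005, -0.0002, 0.0004, 0.0004], 'effort': [-0.0001, -49.7328, -28.5255, 0.0698, 0.0257, -0.0001], 'tcp_pos': [0.2155, -0.5057, 0.2351], 'orientation': [[0.92, 0.392, -0.0004], [0.392, -0.92, 0.0011], [0.0001, -0.0012, -1.0]], 'force': [0.8018, 0.1313, -0.7962], 'moment': [0.014, -0.0126, 0.015], 'gripper_width': 0.0929}
scene {'mtx': array([[403.12758871,   0.        , 262.75349396],
       [  0.        , 403.12758871, 187.52816023],
       [  0.        ,   0.        ,   1.        ]]), 'rvec': array([ 0.94987784, -2.31510505,  1.23447852]), 'tvec': array([0.39551614, 0.28328181, 1.10064683])}
side {'mtx': array([[438.05399893,   0.        , 265.68006113],
       [  0.        , 438.05399893, 191.8464593 ],
       [  0.        ,   0.        ,   1.        ]]), 'rvec': array([ 2.31028283, -0.13010342,  0.07031653]), 'tvec': array([-0.55807979,  0.11179243,  1.45227881])}
wrist {'mtx': array([[323.19186136,   0.        , 256.76365818],
       [  0.        , 323.19186136, 192.67770906],
       [  0.        ,   0.        ,   1.        ]]), 'tool_from_camera': array([[ 1.10133321e-03, -9.63205581e-01, -2.68763458e-01,
         7.59708397e-02],
       [ 9.99999355e-01,  9.85729737e-04,  5.65077251e-04,
        -2.08935791e-04],
       [-2.79357429e-04, -2.68763907e-01,  9.63206045e-01,
        -1.49424044e-01],
       [ 0.00000000e+00,  0.00000000e+00,  0.00000000e+00,
         1.00000000e+00]])}
```

View pics/scene0.png

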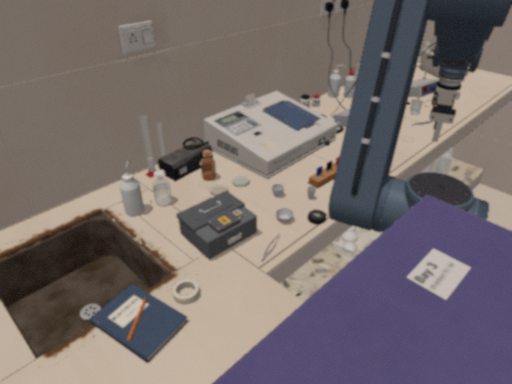

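View pics/side0.png

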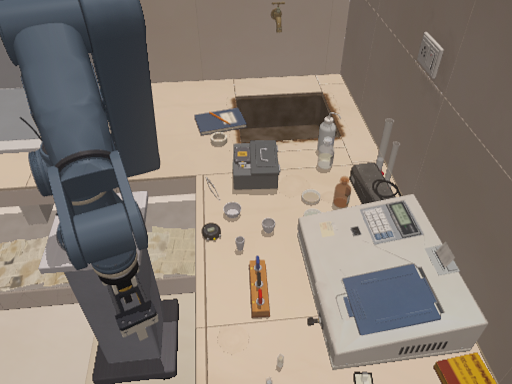

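View pics/wrist0.png

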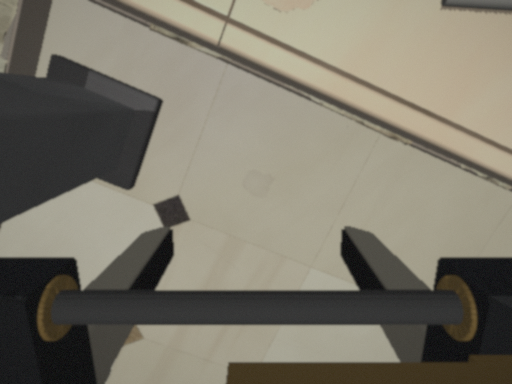

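The scene view shows the strongbox near (217,222), the dish at (285,215), the middle crucible at (278,190), the small crucible at (311,193) and the key stand at (325,173). In the side view the same things are at (256,165), (232,211), (268,226), (240,243) and (259,288). Red is the stand's nearest key there, at (260,297). I'll locate them from the depth images.

```bash
python3 - <<'E'
from h import *
pts={'scene':dict(box=(217,222),dish=(285,215),mid=(278,188),small=(311,192),stand=(325,175),watch=(317,216),forc=(270,247)),
'side':dict(box=(256,165),dish=(232,211),mid=(268,226),small=(240,243),stand=(259,288),watch=(211,231),red=(260,296),forc=(212,188))}
for n in pts:
    P,im=cloud(n,n+'0')
    for k,(u,v) in pts[n].items():
        print(n,k,np.round(np.nanmedian(P[v-1:v+2,u-1:u+2].reshape(-1,3),0),3))
    c=cv2.resize(im[130:310,150:380] if n=='side' else im[150:270,160:380],None,fx=3.3,fy=3.3,interpolation=cv2.INTER_CUBIC)
    cv2.imwrite(f'pics/{n}0z.png',c[:,:,::-1])
E
```

```text
scene box [0.508 0.243 0.092]
scene dish [ 0.457 -0.009  0.007]
scene mid [ 0.571 -0.097  0.02 ]
scene small [ 0.454 -0.14   0.039]
scene stand [ 0.494 -0.277  0.03 ]
scene watch [ 0.367 -0.067  0.02 ]
scene forc [0.387 0.137 0.002]
side box [0.544 0.153 0.089]
side dish [0.448 0.019 0.004]
side mid [ 0.56  -0.066  0.008]
side small [ 0.463 -0.162  0.041]
side stand [ 0.504 -0.326  0.031]
side watch [ 0.374 -0.083  0.02 ]
side red [ 0.501 -0.379  0.07 ]
side forc [0.383 0.146 0.001]
```

View pics/side0z.png

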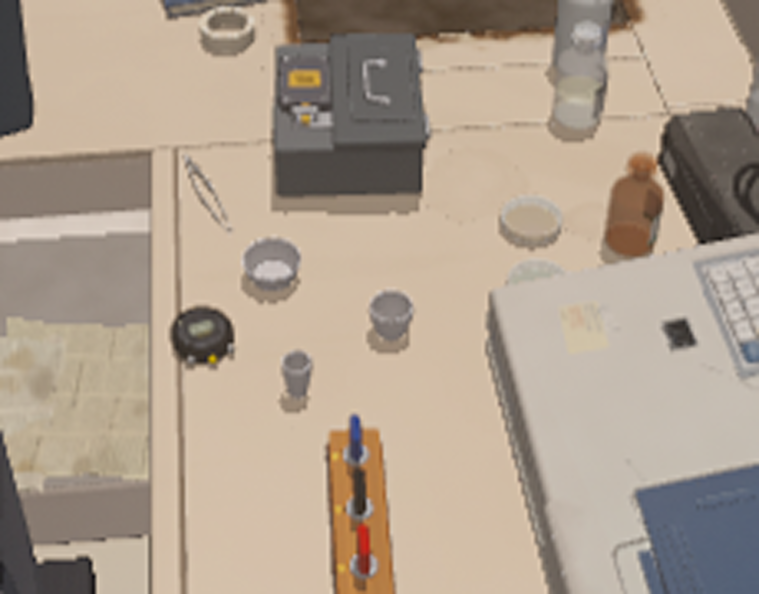

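View pics/scene0z.png

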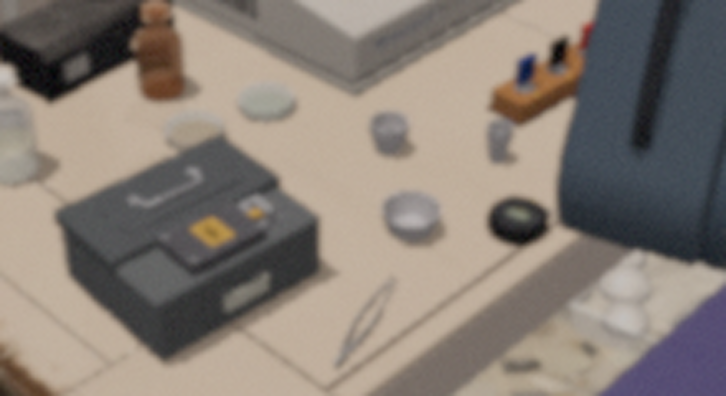

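```bash
cat >> h.py <<'E'
def go(target,yaw=None):
    s=monitor.get_state(); p=np.array(s['tcp_pos']); R=np.array(s['orientation'])
    d=R.T@(np.array(target)-p)
    y0=np.arctan2(R[1,0],R[0,0])
    out=list(np.round(d/0.6,4))
    t=0 if yaw is None else -((np.radians(yaw)-y0+np.pi)%(2*np.pi)-np.pi)/(np.pi/4)
    print('clock',round(s['clock'],2),'p',np.round(p,4),'yaw',round(np.degrees(y0),2),'F',np.round(s['force'],1),'w',round(s['gripper_width'],4),'shift',[float(x) for x in out],'turn',round(t,4),'dist mm',round(np.linalg.norm(d)*1000,1),'tilt',np.round(R[:2,2],4))
E
python3 -c "
from h import *
go([0.49,-0.10,0.30],90)"
```

```text
clock 0.15 p [ 0.2155 -0.5057  0.2352] yaw 23.08 F [-0.2  0.4  0.4] w 0.0932 shift [0.6859, -0.4429, -0.1075] turn -1.4871 dist mm 494.1 tilt [-0.0003  0.0008]
```

{"api": "step_arm", "payload": {"moves": [[0.686, -0.443, -0.108, -0.2], [0.686, -0.443, -0.108, -0.4], [0.686, -0.443, -0.108, -0.6], [0.686, -0.443, -0.108, -0.7], [0.686, -0.443, -0.108, -0.8], [0.686, -0.443, -0.108, -0.9], [0.686, -0.443, -0.108, -1], [0.686, -0.443, -0.108, -1]], "fingers": -1}}

```text
clock: 0.82
tcp_pos: [0.4013, -0.2303, 0.2796]
orientation: [[0.369, 0.929, 0.0], [0.929, -0.369, -0.0], [-0.0, 0.0, -1.0]]
force: [0.8, -0.0, 0.5]
gripper_width: 0.093
```

```bash
python3 -c "
from h import *
go([0.49,-0.10,0.30],90)"
```

```text
clock 0.82 p [ 0.4013 -0.2303  0.2796] yaw 68.35 F [ 0.8 -0.   0.5] w 0.093 shift [0.2564, 0.0573, -0.0339] turn -0.481 dist mm 158.9 tilt [ 0. -0.]
```

{"api": "step_arm", "payload": {"moves": [[0.256, 0.057, -0.034, -0.16], [0.256, 0.057, -0.034, -0.3], [0.256, 0.057, -0.034, -0.4], [0.256, 0.057, -0.034, -0.481], [0.256, 0.057, -0.034, -0.481], [0.256, 0.057, -0.034, -0.481], [0.256, 0.057, -0.034, -0.481], [0.256, 0.057, -0.034, -0.481]]}}

```text
clock: 1.48
tcp_pos: [0.4892, -0.1033, 0.2995]
orientation: [[0.007, 1.0, -0.001], [1.0, -0.007, 0.0], [0.0, -0.001, -1.0]]
force: [-0.4, -0.0, -0.2]
gripper_width: 0.0932
```

```bash
python3 -c "
from h import *
snap('wrist','w1');go([0.49,-0.10,0.30],90)"
```

```text
clock 1.53 p [ 0.4892 -0.1034  0.2995] yaw 89.61 F [ 0.6 -0.4  0.1] w 0.093 shift [0.0058, 0.0013, -0.0008] turn -0.0088 dist mm 3.6 tilt [-0.0005  0.    ]
```

View pics/w1.png

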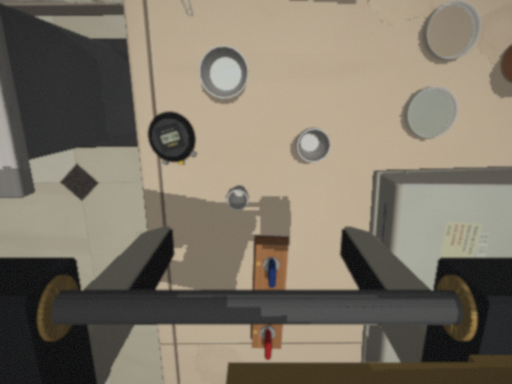

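The wrist view shows the dish at (223,72), the middle crucible at (312,145), the small crucible at (237,197) and the stand around (270,300). Next I'll fit the rims, using depth heights from several cameras.

```bash
cat >> h.py <<'E'
from scipy.optimize import least_squares
def rim(P,c,r,h,band=0.006):
    q=P.reshape(-1,3); q=q[np.isfinite(q[:,0])]
    m=(np.hypot(q[:,0]-c[0],q[:,1]-c[1])<r*1.5)&(abs(q[:,2]-h)<band)
    q=q[m]
    if len(q)<6: return None
    f=least_squares(lambda x:np.hypot(q[:,0]-x[0],q[:,1]-x[1])-x[2],[*c,r],loss='soft_l1',f_scale=0.001)
    return np.round(f.x,4),len(q),np.round([np.percentile(q[:,2],50),np.percentile(q[:,2],90)],4)
E
python3 - <<'E'
from h import *
V=dict(dish=((0.455,0.003),.030,.028),mid=((0.567,-0.085),.021,.038),small=((0.456,-0.153),.0135,.046))
for n,f in [('wrist','w1'),('scene','scene0'),('side','side0')]:
    P,im=cloud(n,f)
    for k,(c,r,h) in V.items():
        print(n,k,rim(P,c,r,h))
        q=P.reshape(-1,3); q=q[np.hypot(q[:,0]-c[0],q[:,1]-c[1])<r*1.8]; q=q[q[:,2]>0.006]
        print('   zmax',np.round(np.percentile(q[:,2],[50,90,98]),4), 'ctr',np.round((q.min(0)+q.max(0))/2,4))
E
```

```text
wrist dish (array([0.4498, 0.0083, 0.0288]), 479, array([0.0274, 0.0289]))
   zmax [0.0197 0.0284 0.0294] ctr [0.4497 0.0086 0.0182]
wrist mid (array([ 0.5617, -0.0801,  0.0207]), 218, array([0.0379, 0.0391]))
   zmax [0.3806 0.3921 0.3971] ctr [ 0.5565 -0.0844  0.2025]
wrist small (array([ 0.4642, -0.1491,  0.0131]), 103, array([0.0456, 0.0472]))
   zmax [0.0343 0.0464 0.0474] ctr [ 0.4649 -0.1493  0.027 ]
scene dish (array([0.4486, 0.0082, 0.0288]), 82, array([0.0273, 0.0311]))
   zmax [0.0192 0.0292 0.0318] ctr [0.4425 0.0036 0.0195]
scene mid (array([ 0.5607, -0.0814,  0.0212]), 50, array([0.0366, 0.0402]))
   zmax [0.0285 0.039  0.0408] ctr [ 0.5617 -0.083   0.0242]
scene small (array([ 0.4618, -0.1495,  0.0133]), 34, array([0.0454, 0.0489]))
   zmax [0.0374 0.0475 0.0494] ctr [ 0.4634 -0.1513  0.0283]
side dish (array([0.4471, 0.0064, 0.0287]), 70, array([0.0275, 0.0303]))
   zmax [0.0184 0.0293 0.031 ] ctr [ 0.4528 -0.002   0.0196]
side mid (array([ 0.5594, -0.0812,  0.0207]), 51, array([0.0354, 0.0386]))
   zmax [0.0257 0.0371 0.0388] ctr [ 0.5627 -0.0822  0.0232]
side small (array([ 0.4609, -0.1508,  0.0129]), 32, array([0.0451, 0.0485]))
   zmax [0.0349 0.0464 0.0487] ctr [ 0.4622 -0.1496  0.0286]
```

```bash
python3 - <<'E'
from h import *
P,im=cloud('wrist','w1')
for u,v in [(376,170),(380,175),(373,200),(400,172),(368,172)]: print(u,v,np.round(P[v,u],3))
q=P.reshape(-1,3); m=(q[:,2]>0.05)&(q[:,0]>.55)&(q[:,0]<.8)&(q[:,1]>-.2)&(q[:,1]<0.1)&(q[:,2]<.2); print(q[m].min(0),q[m].max(0))
go([0.5605,-0.081,0.12],90)
E
```

```text
376 170 [ 0.653 -0.118  0.015]
380 175 [ 0.651 -0.12   0.037]
373 200 [ 0.651 -0.159  0.021]
400 172 [ 0.679 -0.117  0.032]
368 172 [ 0.648 -0.124 -0.   ]
[ 0.646444   -0.19999417  0.05000149] [ 0.79958598 -0.11383765  0.11408795]
clock 1.53 p [ 0.4892 -0.1034  0.2995] yaw 89.61 F [ 0.6 -0.4  0.1] w 0.093 shift [0.0382, 0.1187, 0.2992] turn -0.0088 dist mm 194.5 tilt [-0.0005  0.    ]
```

{"api": "step_arm", "payload": {"moves": [[0.02, 0.06, 0.1, -0.15], [0.038, 0.119, 0.2, -0.3], [0.038, 0.119, 0.28, -0.45], [0.038, 0.119, 0.299, -0.6], [0.038, 0.119, 0.299, -0.75], [0.038, 0.119, 0.299, -0.88], [0.038, 0.119, 0.299, -1], [0.038, 0.119, 0.299, -1]]}}

```text
clock: 2.2
tcp_pos: [0.5608, -0.081, 0.1197]
orientation: [[-0.705, 0.709, -0.001], [0.709, 0.705, 0.0], [0.001, -0.001, -1.0]]
force: [0.3, 0.1, 0.0]
gripper_width: 0.0933
```

```bash
python3 -c "
from h import *
snap('wrist','w2');
P,im=cloud('wrist','w2')
print(rim(P,(.561,-.081),.021,.038),rim(P,(.449,.008),.029,.028),rim(P,(.463,-.15),.0135,.046))
go([0.561,-0.081,0.0465],135)"
```

```text
(array([ 0.5618, -0.0803,  0.0206]), 683, array([0.0377, 0.0389])) (array([0.4504, 0.0077, 0.0286]), 635, array([0.0276, 0.0289])) (array([ 0.4646, -0.1492,  0.0132]), 634, array([0.0452, 0.0468]))
clock 2.25 p [ 0.561  -0.0809  0.1202] yaw 134.54 F [0.9 0.2 0.3] w 0.0927 shift [-0.0001, -0.0001, 0.1228] turn -0.0102 dist mm 73.7 tilt [-0.0004  0.0001]
```

View pics/w2.png

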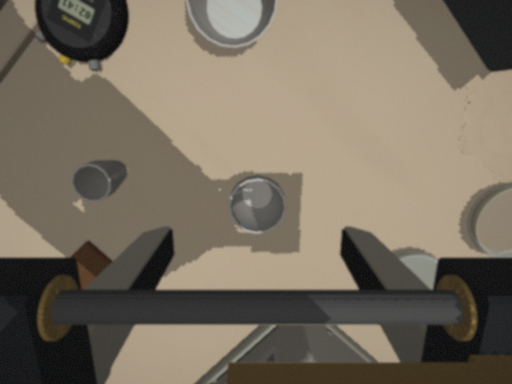

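The middle crucible is centred between the fingers at (257,205), and the path down is clear.

{"api": "step_arm", "payload": {"moves": [[0, 0.001, 0.05, 0], [0, 0.001, 0.09, 0], [0, 0.001, 0.115, 0], [0, 0.001, 0.123, 0], [0, 0.001, 0.123, 0], [0, 0.001, 0.123, 0], [0, 0.001, 0.123, 0], [0, 0.001, 0.123, 0]]}}

```text
clock: 2.92
tcp_pos: [0.5624, -0.0798, 0.0477]
orientation: [[-0.703, 0.711, 0.002], [0.711, 0.703, -0.0], [-0.002, 0.001, -1.0]]
force: [0.2, -0.5, 0.8]
gripper_width: 0.093
```

{"api": "step_arm", "payload": {"moves": [[0, 0, 0, 0], [0, 0, 0, 0], [0, 0, 0, 0], [0, 0, 0, 0], [0, 0, 0, 0], [0, 0, 0, 0], [0, 0, 0, 0], [0, 0, 0, 0]], "fingers": 1, "grip_force": 15}}

```text
clock: 3.58
tcp_pos: [0.5617, -0.0796, 0.0465]
orientation: [[-0.704, 0.71, -0.0], [0.71, 0.704, 0.0], [0.0, -0.0, -1.0]]
force: [-0.3, -0.6, 0.7]
gripper_width: 0.0443
```

```bash
python3 -c "
from h import *
go([0.45,0.008,0.10],135)"
```

```text
clock 3.58 p [ 0.5617 -0.0796  0.0465] yaw 134.73 F [-0.3 -0.6  0.7] w 0.0443 shift [0.2348, -0.0296, -0.0891] turn -0.0061 dist mm 151.7 tilt [-0.0001  0.    ]
```

{"api": "step_arm", "payload": {"moves": [[0, 0, -0.03, 0], [0, 0, -0.06, 0], [0.02, -0.003, -0.089, 0], [0.06, -0.008, -0.089, 0], [0.11, -0.014, -0.089, 0], [0.16, -0.02, -0.089, 0], [0.2, -0.025, -0.089, 0], [0.235, -0.03, -0.089, 0]]}}

```text
clock: 4.25
tcp_pos: [0.4482, 0.0088, 0.0999]
orientation: [[-0.704, 0.71, -0.0], [0.71, 0.704, 0.0], [0.0, -0.0, -1.0]]
force: [1.5, 0.6, -0.6]
gripper_width: 0.0424
```

```bash
python3 -c "
from h import *
snap('wrist','w3');
P,im=cloud('wrist','w3')
print(rim(P,(.45,.008),.021,.0915,.004),rim(P,(.45,.008),.029,.028))
go([0.45,0.008,0.05],135)"
```

```text
(array([0.4494, 0.0093, 0.0209]), 1479, array([0.091 , 0.0925])) (array([0.4493, 0.0088, 0.0287]), 703, array([0.0278, 0.029 ]))
clock 4.3 p [0.4454 0.0102 0.0995] yaw 134.77 F [-0.5  1.1 -1.5] w 0.0426 shift [-0.0083, 0.003, 0.0825] turn -0.0051 dist mm 49.8 tilt [-0.0035  0.0006]
```

View pics/w3.png

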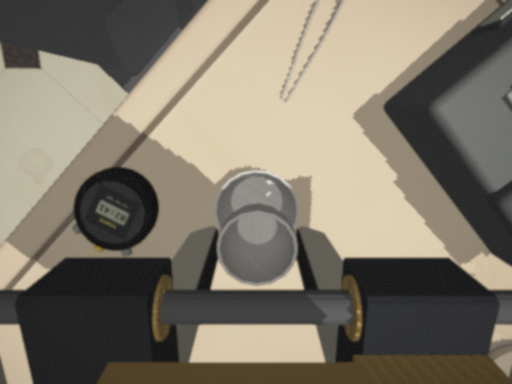

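{"api": "step_arm", "payload": {"moves": [[0, 0, 0, 0], [0, 0, 0, 0], [0, 0, 0, 0], [0, 0, 0.01, 0], [0, 0, 0.02, 0], [0, 0, 0.03, 0], [0, 0, 0.03, 0], [0, 0, 0.03, 0]]}}

```text
clock: 4.97
tcp_pos: [0.4495, 0.0078, 0.0813]
orientation: [[-0.704, 0.711, -0.001], [0.711, 0.704, 0.0], [0.001, -0.001, -1.0]]
force: [-0.5, 0.5, -1.0]
gripper_width: 0.0428
```

```bash
python3 -c "
from h import *
snap('wrist','w4');
P,im=cloud('wrist','w4')
print(rim(P,(.45,.008),.021,.0735,.004),rim(P,(.45,.008),.029,.028))
go([0.45,0.008,0.049],135)"
```

```text
(array([0.4507, 0.0083, 0.0209]), 1409, array([0.0725, 0.074 ])) (array([0.4491, 0.009 , 0.0285]), 737, array([0.0277, 0.0289]))
clock 5.02 p [0.4497 0.0078 0.0817] yaw 134.71 F [ 0.1 -0.1 -0.6] w 0.0426 shift [-0.0002, 0.0006, 0.0544] turn -0.0064 dist mm 32.7 tilt [-0.0007  0.0001]
```

{"api": "step_arm", "payload": {"moves": [[0, 0, 0.012, 0], [0, 0, 0.024, 0], [0, 0, 0.036, 0], [0, 0, 0.046, 0], [0, 0, 0.052, 0], [0, 0, 0.055, 0], [0, 0, 0.055, 0], [0, 0, 0.055, 0]]}}

```text
clock: 5.68
tcp_pos: [0.4498, 0.0079, 0.0488]
orientation: [[-0.704, 0.711, -0.0], [0.711, 0.704, -0.0], [0.0, -0.0, -1.0]]
force: [-0.7, -1.1, 0.2]
gripper_width: 0.0428
```

```bash
python3 -c "
from h import *
snap('wrist','w5');
P,im=cloud('wrist','w5')
print(rim(P,(.45,.008),.021,.0405,.004),rim(P,(.45,.008),.029,.028))
go([0.45,0.008,0.049],135)"
```

```text
(array([0.4509, 0.0084, 0.0209]), 1561, array([0.0404, 0.0418])) (array([0.4467, 0.0119, 0.0248]), 2179, array([0.0281, 0.0321]))
clock 5.73 p [0.4497 0.0079 0.0488] yaw 134.72 F [-1.1 -0.1 -0.8] w 0.0424 shift [-0.0002, 0.0005, -0.0003] turn -0.0061 dist mm 0.4 tilt [-0.0001 -0.    ]
```

The rim is at 0.0405–0.042, so the crucible is on the floor or within a millimetre of it. Releasing.

{"api": "step_arm", "payload": {"moves": [[0, 0, 0, 0], [0, 0, 0, 0], [0, 0, 0, 0], [0, 0, 0, 0], [0, 0, -0.03, 0], [0, 0, -0.08, 0], [0, 0, -0.13, 0], [0, 0, -0.15, 0]], "fingers": -0.6}}

```text
clock: 6.4
tcp_pos: [0.4509, 0.0079, 0.1421]
orientation: [[-0.704, 0.71, 0.004], [0.71, 0.704, -0.0], [-0.003, 0.003, -1.0]]
force: [0.5, -0.2, 0.1]
gripper_width: 0.0744
```

```bash
python3 -c "
from h import *
snap('wrist','w6');
P,im=cloud('wrist','w6')
print(rim(P,(.45,.008),.021,.0405,.003),rim(P,(.45,.008),.029,.028,.004))
go([0.4642,-0.1495,0.14],135)"
```

```text
(array([0.451 , 0.0082, 0.0207]), 467, array([0.0405, 0.0415])) (array([0.449 , 0.009 , 0.0283]), 1094, array([0.0278, 0.0294]))
clock 6.45 p [0.4514 0.0078 0.1428] yaw 134.73 F [1.4 0.7 2.6] w 0.0745 shift [-0.2012, -0.1694, 0.0049] turn -0.006 dist mm 157.9 tilt [ 0.0056 -0.0005]
```

View pics/w6.png

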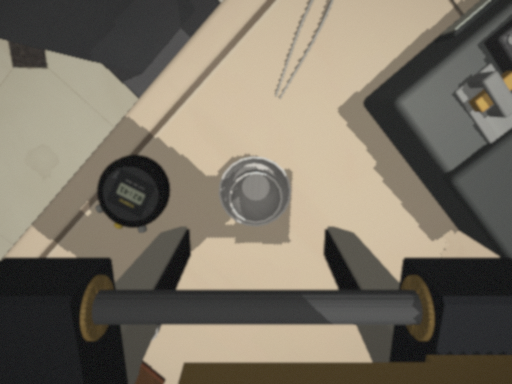

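The middle crucible stands in the dish, with its centre 2 mm off and the rim at 40.5 mm. Next is the small crucible.

{"api": "step_arm", "payload": {"moves": [[-0.05, -0.042, 0.005, 0], [-0.1, -0.085, 0.005, 0], [-0.15, -0.127, 0.005, 0], [-0.201, -0.169, 0.005, 0], [-0.201, -0.169, 0.005, 0], [-0.201, -0.169, 0.005, 0], [-0.201, -0.169, 0.005, 0], [-0.201, -0.169, 0.005, 0]]}}

```text
clock: 7.12
tcp_pos: [0.4623, -0.1481, 0.1355]
orientation: [[-0.704, 0.71, -0.001], [0.71, 0.704, 0.0], [0.001, -0.0, -1.0]]
force: [-0.4, 0.0, -0.1]
gripper_width: 0.0745
```

```bash
python3 -c "
from h import *
snap('wrist','w7');
P,im=cloud('wrist','w7')
print(rim(P,(.464,-.1495),.0135,.046,.004))
go([0.4645,-0.1493,0.055],135)"
```

```text
(array([ 0.4638, -0.1495,  0.0132]), 357, array([0.0459, 0.047 ]))
clock 7.17 p [ 0.4624 -0.148   0.1357] yaw 134.8 F [-0.2  0.7  0.4] w 0.074 shift [-0.0041, 0.001, 0.1345] turn -0.0043 dist mm 80.7 tilt [-0.0006  0.0003]
```

View pics/w7.png

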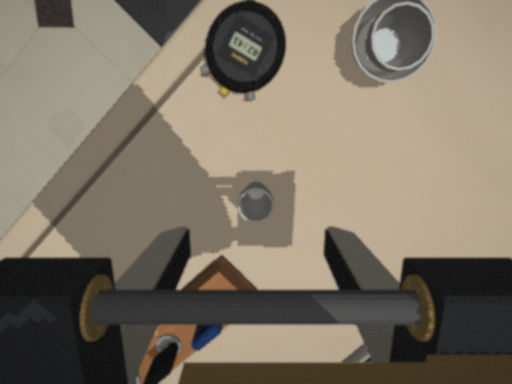

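The small crucible is centred at (256,202). The stand corner and blue key near (207,330) are clear of the fingers' line. Descending.

{"api": "step_arm", "payload": {"moves": [[-0.003, 0.001, 0.04, 0], [-0.003, 0.001, 0.08, 0], [-0.003, 0.001, 0.115, 0], [-0.003, 0.001, 0.13, 0], [-0.003, 0.001, 0.134, 0], [-0.003, 0.001, 0.134, 0], [-0.003, 0.001, 0.134, 0], [-0.003, 0.001, 0.134, 0]]}}

```text
clock: 7.83
tcp_pos: [0.4649, -0.1501, 0.0566]
orientation: [[-0.704, 0.71, 0.002], [0.71, 0.704, -0.001], [-0.002, 0.001, -1.0]]
force: [0.6, 0.1, -0.1]
gripper_width: 0.0742
```

{"api": "step_arm", "payload": {"moves": [[0, 0, 0, 0], [0, 0, 0, 0], [0, 0, 0, 0], [0, 0, 0, 0], [0, 0, 0, 0], [0, 0, 0, 0], [0, 0, 0, 0], [0, 0, 0, 0]], "fingers": 1, "grip_force": 15}}

```text
clock: 8.5
tcp_pos: [0.4642, -0.15, 0.0555]
orientation: [[-0.704, 0.711, -0.0], [0.711, 0.704, 0.0], [0.0, -0.0, -1.0]]
force: [0.3, -0.3, 0.2]
gripper_width: 0.028
```

```bash
python3 -c "
from h import *
go([0.451,0.0083,0.125],135)"
```

```text
clock 8.5 p [ 0.4642 -0.15    0.0555] yaw 134.72 F [ 0.3 -0.3  0.2] w 0.028 shift [0.203, 0.17, -0.1158] turn -0.0062 dist mm 173.4 tilt [-0.0001  0.0001]
```

{"api": "step_arm", "payload": {"moves": [[0, 0, -0.04, 0], [0, 0, -0.08, 0], [0.02, 0.017, -0.116, 0], [0.06, 0.05, -0.116, 0], [0.1, 0.084, -0.116, 0], [0.14, 0.117, -0.116, 0], [0.175, 0.147, -0.116, 0], [0.203, 0.17, -0.116, 0]]}}

```text
clock: 9.17
tcp_pos: [0.4505, 0.0101, 0.1252]
orientation: [[-0.704, 0.71, -0.0], [0.71, 0.704, 0.0], [0.0, 0.0, -1.0]]
force: [0.3, 0.4, 0.0]
gripper_width: 0.0276
```

{"api": "step_arm", "payload": {"moves": [[0, 0, 0, 0], [0, 0, 0, 0], [0, 0, 0, 0], [0, 0, 0.01, 0], [0, 0, 0.02, 0], [0, 0, 0.03, 0], [0, 0, 0.03, 0], [0, 0, 0.03, 0]]}}

```text
clock: 9.83
tcp_pos: [0.4507, 0.0081, 0.1066]
orientation: [[-0.703, 0.711, -0.001], [0.711, 0.703, 0.0], [0.001, -0.001, -1.0]]
force: [0.1, -0.5, -0.1]
gripper_width: 0.0279
```

```bash
python3 -c "
from h import *
snap('wrist','w8');
P,im=cloud('wrist','w8')
print(rim(P,(.451,.008),.0135,.098,.004),rim(P,(.451,.008),.021,.0405,.003))
go([0.451,0.0083,0.0605],135)"
```

```text
(array([0.4509, 0.0095, 0.0134]), 889, array([0.0972, 0.0987])) (array([0.4509, 0.0083, 0.0206]), 428, array([0.0406, 0.0415]))
clock 9.88 p [0.4509 0.0081 0.1069] yaw 134.7 F [-0.1 -0.1  0.8] w 0.0277 shift [0.0001, 0.0003, 0.0773] turn -0.0066 dist mm 46.4 tilt [-0.0006  0.0001]
```

View pics/w8.png

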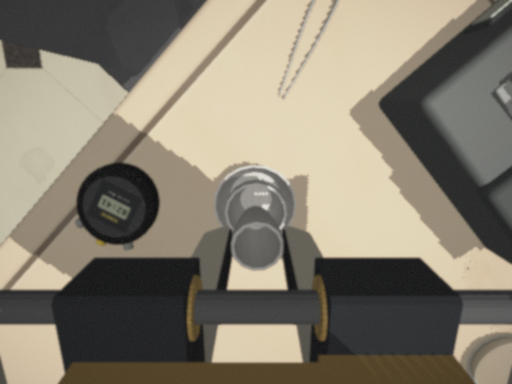

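{"api": "step_arm", "payload": {"moves": [[-0.001, -0.001, 0.02, 0], [-0.001, -0.001, 0.04, 0], [-0.001, -0.001, 0.055, 0], [-0.001, -0.001, 0.065, 0], [-0.001, -0.001, 0.073, 0], [-0.001, -0.001, 0.0775, 0], [-0.001, -0.001, 0.0775, 0], [-0.001, -0.001, 0.0775, 0]]}}

```text
clock: 10.55
tcp_pos: [0.4512, 0.0074, 0.0608]
orientation: [[-0.704, 0.711, 0.0], [0.711, 0.704, -0.0], [-0.0, 0.0, -1.0]]
force: [-0.2, 0.0, -0.7]
gripper_width: 0.0276
```

```bash
python3 -c "
from h import *
snap('wrist','w9');
P,im=cloud('wrist','w9')
print(rim(P,(.451,.008),.0135,.051,.004),rim(P,(.451,.008),.021,.0405,.003))
go([0.451,0.0083,0.0605],135)"
```

```text
(array([0.4514, 0.0089, 0.0134]), 977, array([0.0513, 0.0525])) (array([0.4485, 0.0106, 0.0172]), 976, array([0.0406, 0.0422]))
clock 10.6 p [0.4512 0.0075 0.0608] yaw 134.72 F [-0.1 -0.4 -0.1] w 0.0273 shift [0.0012, 0.0007, 0.0006] turn -0.0061 dist mm 0.9 tilt [ 0.0005 -0.    ]
```

{"api": "step_arm", "payload": {"moves": [[0, 0, 0.001, 0], [0, 0, 0.001, 0], [0, 0, 0.001, 0], [0, 0, 0.001, 0], [0, 0, -0.03, 0], [0, 0, -0.08, 0], [0, 0, -0.13, 0], [0, 0, -0.15, 0]], "fingers": -0.4}}

```text
clock: 11.27
tcp_pos: [0.4521, 0.0074, 0.1538]
orientation: [[-0.704, 0.71, 0.004], [0.71, 0.704, -0.0], [-0.003, 0.002, -1.0]]
force: [0.7, -0.1, -0.2]
gripper_width: 0.0648
```

```bash
python3 -c "
from h import *
snap('wrist','w10');
P,im=cloud('wrist','w10')
print(rim(P,(.451,.008),.0135,.051,.003),rim(P,(.451,.008),.021,.0405,.003),rim(P,(.45,.008),.029,.028,.004))
go([0.50,-0.29,0.28],90)"
```

```text
(array([0.4511, 0.0081, 0.0132]), 297, array([0.0511, 0.0521])) (array([0.4509, 0.0082, 0.0203]), 546, array([0.0405, 0.0418])) (array([0.4492, 0.0088, 0.0284]), 989, array([0.0278, 0.0297]))
clock 11.32 p [0.4527 0.0074 0.1546] yaw 134.73 F [2.5 0.4 2. ] w 0.0648 shift [-0.4085, -0.292, -0.2084] turn 0.9939 dist mm 326.2 tilt [ 0.0057 -0.0005]
```

View pics/w10.png

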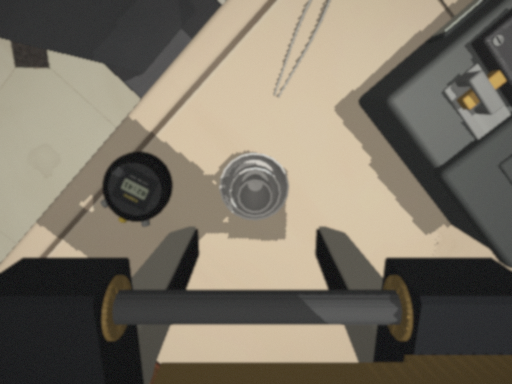

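All three are nested; rims are at 51, 40.5 and 28 mm, with centres within 2 mm. Next I'll look at the lock from above on the way.

```bash
python3 -c "
from h import *
go([0.50,0.19,0.27],180)"
```

```text
clock 11.32 p [0.4527 0.0074 0.1546] yaw 134.73 F [2.5 0.4 2. ] w 0.0648 shift [0.1599, 0.2709, -0.1921] turn -1.0061 dist mm 221.2 tilt [ 0.0057 -0.0005]
```

{"api": "step_arm", "payload": {"moves": [[0, 0.02, -0.06, -0.14], [0.02, 0.07, -0.12, -0.28], [0.08, 0.14, -0.19, -0.42], [0.14, 0.22, -0.192, -0.56], [0.16, 0.27, -0.192, -0.7], [0.16, 0.27, -0.192, -0.85], [0.16, 0.27, -0.192, -1], [0.16, 0.27, -0.192, -1]]}}

```text
clock: 11.98
tcp_pos: [0.4984, 0.1912, 0.2649]
orientation: [[-1.0, -0.003, -0.001], [-0.003, 1.0, -0.0], [0.001, -0.0, -1.0]]
force: [-0.3, -0.8, -0.7]
gripper_width: 0.0651
```

```bash
python3 -c "
from h import *
import time
snap('wrist','w11');
go([0.50,0.19,0.27],180)"
```

```text
clock 12.03 p [0.4982 0.19   0.2647] yaw 179.69 F [ 0.2 -1.  -0.1] w 0.0654 shift [-0.003, -0.0, -0.0088] turn -0.0069 dist mm 5.6 tilt [-0.0014 -0.0006]
```

View pics/w11.png

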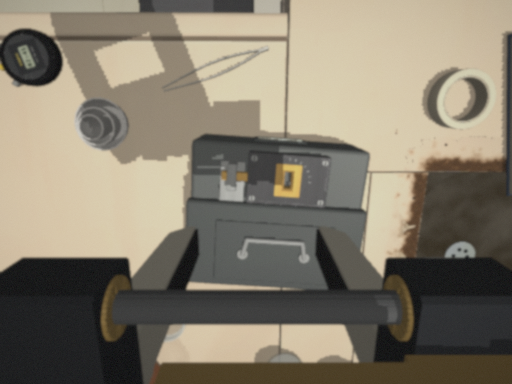

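The keyway is the dark slot in the yellow plate at (288,180). I'll compute its position and then take a closer look.

```bash
python3 - <<'E'
from h import *
P,im=cloud('wrist','w11')
for u,v in [(288,180),(280,175),(297,175),(280,190),(297,190),(250,155),(327,158),(250,202),(325,206),(195,140),(366,155),(190,200),(366,208)]:
    print(u,v,np.round(P[v,u],4),im[v,u])
c=cv2.resize(im[120:230,170:390],None,fx=3.6,fy=3.6,interpolation=cv2.INTER_CUBIC)
cv2.imwrite('pics/w11z.png',c[:,:,::-1])
E
```

```text
288 180 [0.5049 0.2254 0.0768] [92 93 89]
280 175 [0.4963 0.2156 0.0909] [141 112  65]
297 175 [0.4961 0.233  0.0914] [219 190 108]
280 190 [0.5122 0.216  0.0907] [215 176 100]
297 190 [0.512  0.2336 0.0912] [216 182 104]
250 155 [0.476  0.1849 0.0898] [63 62 62]
327 158 [0.4785 0.2625 0.0915] [93 91 90]
250 202 [0.5258 0.1849 0.0895] [93 93 92]
325 206 [0.5338 0.2668 0.0771] [83 84 83]
195 140 [0.4629 0.1273 0.0749] [73 71 67]
366 155 [0.4776 0.3067 0.076 ] [117 119 115]
190 200 [0.525  0.1211 0.086 ] [69 71 68]
366 208 [ 5.613e-01  3.395e-01 -1.000e-04] [176 165 142]
```

View pics/w11z.png

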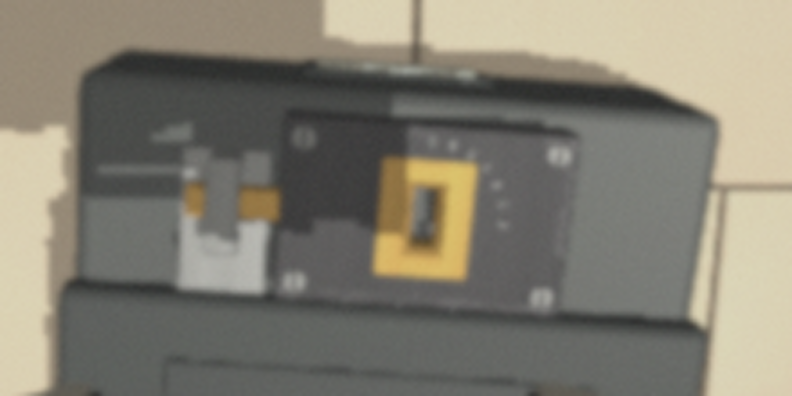

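```bash
python3 -c "
from h import *
go([0.512,0.2255,0.17],177.3)"
```

```text
clock 12.03 p [0.4982 0.19   0.2647] yaw 179.69 F [ 0.2 -1.  -0.1] w 0.0654 shift [-0.0229, 0.0594, 0.1578] turn 0.0531 dist mm 102.1 tilt [-0.0014 -0.0006]
```

{"api": "step_arm", "payload": {"moves": [[-0.023, 0.059, 0.04, 0.053], [-0.023, 0.059, 0.08, 0.053], [-0.023, 0.059, 0.12, 0.053], [-0.023, 0.059, 0.158, 0.053], [-0.023, 0.059, 0.158, 0.053], [-0.023, 0.059, 0.158, 0.053], [-0.023, 0.059, 0.158, 0.053], [-0.023, 0.059, 0.158, 0.053]]}}

```text
clock: 12.7
tcp_pos: [0.5132, 0.2248, 0.1726]
orientation: [[-0.999, 0.048, 0.002], [0.048, 0.999, 0.001], [-0.002, 0.001, -1.0]]
force: [-0.4, 0.2, -0.1]
gripper_width: 0.0652
```

```bash
python3 - <<'E'
from h import *
im,d=snap('wrist','w12')
go([0.512,0.2255,0.17],177.3)
c=cv2.resize(im[110:310,150:360],None,fx=2.8,fy=2.8,interpolation=cv2.INTER_CUBIC)
cv2.imwrite('pics/w12z.png',c[:,:,::-1])
E
```

```text
clock 12.75 p [0.5132 0.2249 0.1725] yaw 177.26 F [-0.9 -0.4  0.1] w 0.065 shift [0.002, 0.0009, 0.0042] turn -0.0008 dist mm 2.8 tilt [0.0022 0.0008]
```

View pics/w12.png

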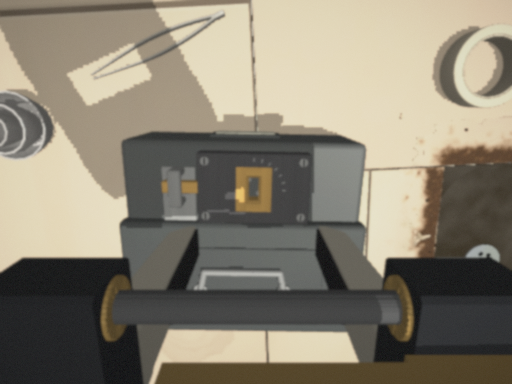

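View pics/w12z.png

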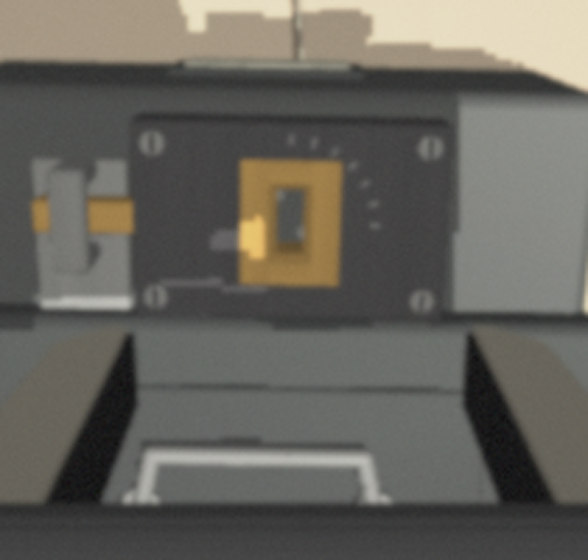

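```bash
cat >> h.py <<'E'
def ortho(fn,c,z,half=0.03,res=0.0001,yaw=0,name='wrist'):
    """top-down image of plane z, rows = -box x?, here col=+x, row=-y of frame with yaw(deg) centred c"""
    Z=np.load(f'pics/{fn}.npz'); K,Rw,o=cam(name,Z['p'],Z['R'])
    n=int(2*half/res); a=(np.arange(n)-n/2+.5)*res
    X,Y=np.meshgrid(a,-a); t=np.radians(yaw)
    W=np.stack([c[0]+np.cos(t)*X-np.sin(t)*Y,c[1]+np.sin(t)*X+np.cos(t)*Y,np.full_like(X,z)],-1)
    C=(W-o)@Rw; u=C[...,0]/C[...,2]*K[0,0]+K[0,2]; v=C[...,1]/C[...,2]*K[1,1]+K[1,2]
    return cv2.remap(Z['im'],u.astype(np.float32),v.astype(np.float32),cv2.INTER_CUBIC)
E
python3 - <<'E'
from h import *
P,_=cloud('wrist','w12')
q=P[140:215,205:300].reshape(-1,3); print('case top z',np.round(np.nanpercentile(q[:,2],[25,50,75]),4))
c0=(0.504,0.2248)
for f in ['w11','w12']:
    o=ortho(f,c0,0.0905)
    cv2.imwrite(f'pics/o_{f}.png',o[:,:,::-1])
    h=cv2.cvtColor(o,cv2.COLOR_RGB2HSV)
    m=((h[...,0]>10)&(h[...,0]<32)&(h[...,1]>90)).astype(np.uint8)
    m=cv2.morphologyEx(m,cv2.MORPH_CLOSE,np.ones((25,25)))
    cs=max(cv2.findContours(m,0,2)[0],key=cv2.contourArea)
    r=cv2.minAreaRect(cs); print(f,r, 'centre',c0[0]+(r[0][0]-300)*1e-4,c0[1]-(r[0][1]-300)*1e-4)
E
```

```text
case top z [0.0892 0.0902 0.0907]
w11 ((280.5743713378906, 312.026611328125), (351.796142578125, 274.48211669921875), 3.7313966751098633) centre 0.502057437133789 0.2235973388671875
w12 ((281.3125, 312.7384948730469), (349.0221252441406, 271.2965087890625), 3.8299858570098877) centre 0.50213125 0.2235261505126953
```

View pics/o_w12.png

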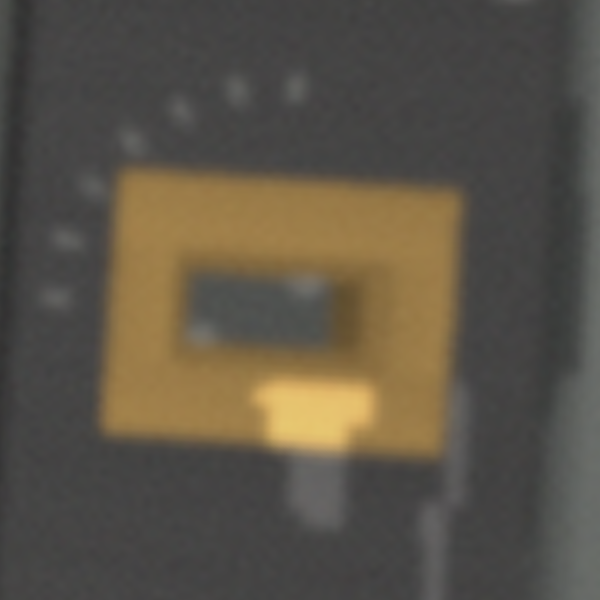

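View pics/o_w11.png

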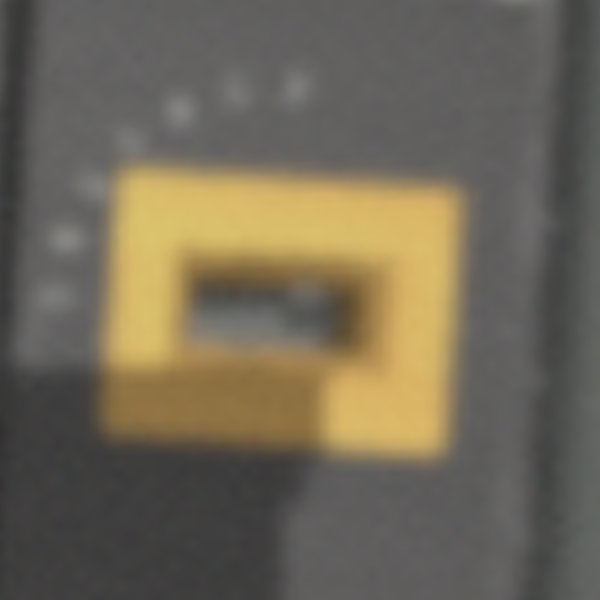

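The plate centre is at (0.5021, 0.2236) with box yaw −3.8°; both views agree within 0.1 mm and the top measures 0.0902 m. While I held the crucibles, the camera read about 1 mm off along tool y, so I'll correct for that later by measuring the held key with the same camera. Off to the key stand.

```bash
python3 -c "
from h import *
go([0.502,-0.37,0.24],90)"
```

```text
clock 12.75 p [0.5132 0.2249 0.1725] yaw 177.26 F [-0.9 -0.4  0.1] w 0.065 shift [-0.029, -0.9912, -0.1132] turn 1.9392 dist mm 598.8 tilt [0.0022 0.0008]
```

{"api": "step_arm", "payload": {"moves": [[0, -0.02, -0.06, 0.05], [-0.01, -0.06, -0.113, 0.15], [-0.01, -0.12, -0.113, 0.3], [-0.015, -0.18, -0.113, 0.45], [-0.015, -0.25, -0.113, 0.6], [-0.015, -0.32, -0.113, 0.75], [-0.015, -0.39, -0.113, 0.9], [-0.015, -0.45, -0.113, 1]]}}

```text
clock: 13.42
tcp_pos: [0.5087, -0.0475, 0.2401]
orientation: [[-0.668, 0.744, 0.002], [0.744, 0.668, -0.001], [-0.002, 0.001, -1.0]]
force: [1.0, -1.3, 0.7]
gripper_width: 0.065
```

```bash
python3 -c "
from h import *
go([0.502,-0.37,0.24],90)"
```

```text
clock 13.42 p [ 0.5087 -0.0475  0.2401] yaw 131.92 F [ 1.  -1.3  0.7] w 0.065 shift [-0.3925, -0.3674, 0.0004] turn 0.9315 dist mm 322.6 tilt [ 0.0021 -0.0005]
```

{"api": "step_arm", "payload": {"moves": [[-0.05, -0.046, 0, 0.13], [-0.1, -0.092, 0, 0.27], [-0.15, -0.14, 0, 0.41], [-0.2, -0.186, 0, 0.55], [-0.25, -0.233, 0, 0.69], [-0.3, -0.28, 0, 0.82], [-0.35, -0.327, 0, 0.93], [-0.392, -0.367, 0, 0.93]]}}

```text
clock: 14.08
tcp_pos: [0.5041, -0.3702, 0.24]
orientation: [[-0.001, 1.0, 0.001], [1.0, 0.001, -0.001], [-0.001, 0.001, -1.0]]
force: [0.1, 1.1, -0.9]
gripper_width: 0.0654
```

{"api": "step_arm", "payload": {"moves": [[0, 0, 0.01, 0], [0, 0, 0.03, 0], [0, 0, 0.05, 0], [0, 0, 0.06, 0], [0, 0, 0.06, 0], [0, 0, 0.06, 0], [0, 0, 0.06, 0], [0, 0, 0.06, 0]]}}

```text
clock: 14.75
tcp_pos: [0.505, -0.3671, 0.2035]
orientation: [[-0.009, 1.0, 0.001], [1.0, 0.009, -0.001], [-0.001, 0.001, -1.0]]
force: [0.1, 0.6, -0.5]
gripper_width: 0.065
```

```bash
python3 - <<'E'
from h import *
im,d=snap('wrist','w13')
go([0.502,-0.37,0.20],90)
P,im=cloud('wrist','w13')
h=cv2.cvtColor(im,cv2.COLOR_RGB2HSV)
m=((h[...,0]<8)|(h[...,0]>172))&(h[...,1]>150)&(h[...,2]>60)
v,u=np.nonzero(m); print(len(u),u.min(),u.max(),v.min(),v.max())
q=P[m]; t=q[q[:,2]>0.062]; print(len(t),np.round([t.min(0),t.max(0),t.mean(0)],4))
E
```

```text
clock 14.8 p [ 0.5049 -0.3672  0.2035] yaw 90.51 F [-0.2  0.2 -0.1] w 0.065 shift [-0.0047, -0.0049, 0.0058] turn 0.0114 dist mm 5.3 tilt [ 0.0007 -0.0006]
323 249 259 168 203
298 [[ 0.4993 -0.3817  0.0623]
 [ 0.5086 -0.3522  0.0724]
 [ 0.5041 -0.3663  0.0693]]
```

View pics/w13.png

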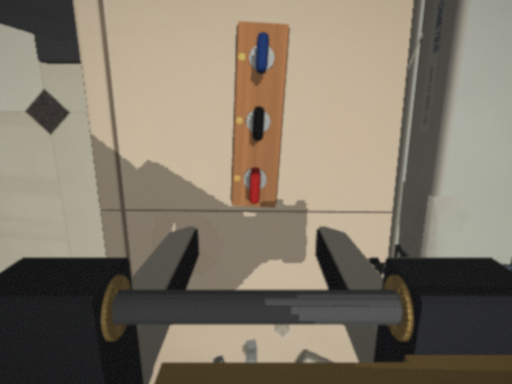

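The red head is at (255,185), with black at (258,123) and blue at (262,52). I'll get the key centres and stand yaw from a top-down reprojection.

```bash
python3 - <<'E'
from h import *
c0=(0.504,-0.31); o=ortho('w13',c0,0.070,half=0.1,res=0.00035)
cv2.imwrite('pics/o_w13.png',o[:,:,::-1])
P,im=cloud('wrist','w13'); q=P[20:215,225:295].reshape(-1,3)
t=q[(q[:,2]>0.066)&(q[:,2]<.075)]
K,lab,cen=cv2.kmeans(t[:,1:2].astype(np.float32),3,None,(3,50,1e-6),5,0)
for i in range(3):
    k=t[lab[:,0]==i]; print(len(k),np.round([k.min(0),k.max(0),np.median(k,0)],4)); r=cv2.minAreaRect((k[:,:2]*1e4).astype(np.float32)); print(r)
s=q[(abs(q[:,2]-.028)<.002)]; r=cv2.minAreaRect((s[:,:2]*1e4).astype(np.float32)); print('stand',r,len(s),np.median(s[:,2]))
E
```

```text
316 [[ 0.4993 -0.3817  0.066 ]
 [ 0.5093 -0.3523  0.0724]
 [ 0.504  -0.3664  0.0694]]
((5040.68603515625, -3669.997802734375), (293.609130859375, 97.90776824951172), 87.60077667236328)
437 [[ 0.5039 -0.266   0.066 ]
 [ 0.5144 -0.2372  0.0728]
 [ 0.5094 -0.2516  0.0695]]
((5093.3486328125, -2516.054931640625), (288.3611755371094, 100.32180786132812), 87.67996978759766)
363 [[ 0.5017 -0.3237  0.066 ]
 [ 0.512  -0.2948  0.0722]
 [ 0.5068 -0.309   0.0694]]
((5066.60986328125, -3092.6591796875), (290.96002197265625, 98.49700164794922), 87.54443359375)
stand ((5066.0537109375, -3094.924072265625), (1763.7352294921875, 460.78167724609375), 87.372802734375) 6749 0.028270450019357463
```

View pics/o_w13.png

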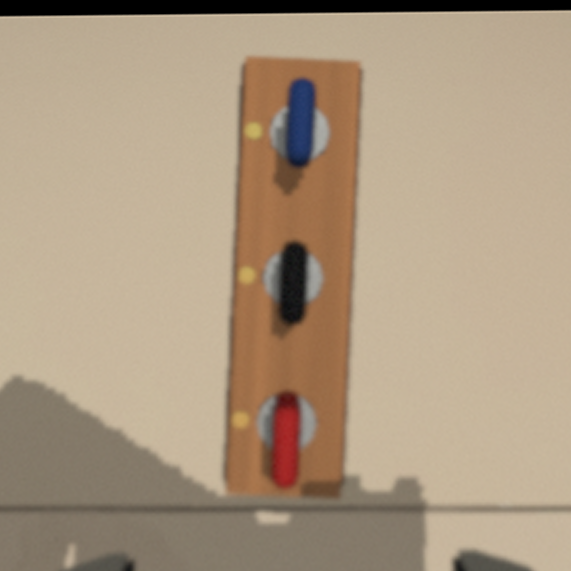

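```bash
python3 -c "
from h import *
go([0.5033,-0.367,0.056],87.5)"
```

```text
clock 14.8 p [ 0.5049 -0.3672  0.2035] yaw 90.51 F [-0.2  0.2 -0.1] w 0.065 shift [0.0004, -0.0029, 0.2458] turn 0.0669 dist mm 147.5 tilt [ 0.0007 -0.0006]
```

{"api": "step_arm", "payload": {"moves": [[0.0, -0.003, 0.04, 0.067], [0.0, -0.003, 0.08, 0.067], [0, -0.003, 0.12, 0.067], [0, -0.003, 0.155, 0.067], [0, -0.003, 0.185, 0.067], [0, -0.003, 0.21, 0.067], [0, -0.003, 0.23, 0.067], [0, -0.003, 0.246, 0.067]]}}

```text
clock: 15.47
tcp_pos: [0.5028, -0.3672, 0.0545]
orientation: [[0.044, 0.999, -0.0], [0.999, -0.044, 0.0], [0.0, -0.0, -1.0]]
force: [-0.2, -0.5, 0.1]
gripper_width: 0.0649
```

{"api": "step_arm", "payload": {"moves": [[0, 0, 0, 0], [0, 0, 0, 0], [0, 0, 0, 0], [0, 0, 0, 0], [0, 0, 0, 0], [0, 0, 0, 0], [0, 0, 0, 0], [0, 0, 0, 0]], "fingers": 0.5}}

```text
clock: 16.13
tcp_pos: [0.5028, -0.3673, 0.0554]
orientation: [[0.044, 0.999, 0.0], [0.999, -0.044, -0.0], [-0.0, 0.0, -1.0]]
force: [-0.5, -0.2, 0.5]
gripper_width: 0.0239
```

```bash
python3 - <<'E'
from h import *
im,d=snap('wrist','w14')
go([0.5033,-0.367,0.056],87.5)
P,im=cloud('wrist','w14')
h=cv2.cvtColor(im,cv2.COLOR_RGB2HSV)
m=((h[...,0]<8)|(h[...,0]>172))&(h[...,1]>150)&(h[...,2]>60)
q=P[m]; t=q[q[:,2]>0.067]; print(cv2.minAreaRect((t[:,:2]*1e4).astype(np.float32)),np.median(t,0))
E
```

```text
clock 16.18 p [ 0.5028 -0.3673  0.0554] yaw 87.47 F [ 0.4  1.2 -0.6] w 0.0234 shift [0.0006, 0.0007, -0.0011] turn -0.0006 dist mm 0.9 tilt [ 0.0001 -0.0001]
((5042.53564453125, -3650.615966796875), (249.31649780273438, 95.42911529541016), 87.88496398925781) [ 0.50427693 -0.3642423   0.06961578]
```

View pics/w14.png

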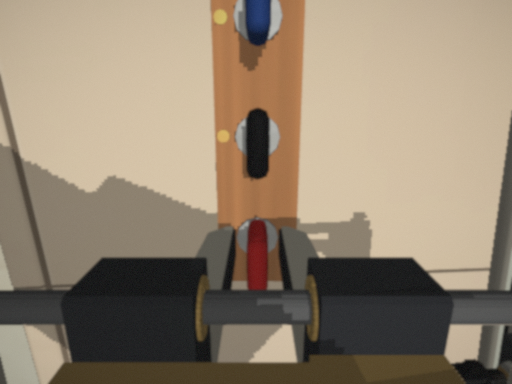

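The red head at (257,255) is centred between the fingers, whose inner faces are at about 236 and 280. Closing gently, then firmly.

{"api": "step_arm", "payload": {"moves": [[0, 0, 0, 0], [0, 0, 0, 0], [0, 0, 0, 0], [0, 0, 0, 0], [0, 0, 0, 0], [0, 0, 0, 0], [0, 0, 0, 0], [0, 0, 0, 0]], "fingers": 1, "grip_force": 15}}

```text
clock: 16.85
tcp_pos: [0.5028, -0.3673, 0.0552]
orientation: [[0.044, 0.999, -0.0], [0.999, -0.044, 0.0], [0.0, -0.0, -1.0]]
force: [0.5, -0.0, -0.1]
gripper_width: 0.01
```

{"api": "step_arm", "payload": {"moves": [[0, 0, 0, 0], [0, 0, 0, 0], [0, 0, 0, 0], [0, 0, 0, 0], [0, 0, -0.01, 0], [0, 0, -0.02, 0], [0, 0, -0.04, 0], [0, 0, -0.06, 0]], "grip_force": 60}}

```text
clock: 17.52
tcp_pos: [0.5028, -0.3673, 0.0925]
orientation: [[0.044, 0.999, 0.0], [0.999, -0.044, -0.0], [-0.0, 0.0, -1.0]]
force: [0.1, -0.6, -0.1]
gripper_width: 0.0094
```

```bash
python3 -c "
from h import *
go([0.5,-0.3,0.25],130)"
```

```text
clock 17.52 p [ 0.5028 -0.3673  0.0925] yaw 87.47 F [ 0.1 -0.6 -0.1] w 0.0094 shift [0.1119, -0.0096, -0.2625] turn -0.9451 dist mm 171.3 tilt [ 0. -0.]
```

{"api": "step_arm", "payload": {"moves": [[0, 0, -0.06, 0], [0, 0, -0.12, 0], [0, 0, -0.18, -0.1], [0.04, -0.002, -0.22, -0.25], [0.09, -0.005, -0.24, -0.4], [0.15, -0.008, -0.24, -0.55], [0.21, -0.011, -0.24, -0.7], [0.27, -0.014, -0.24, -0.85]]}}

```text
clock: 18.18
tcp_pos: [0.5013, -0.2037, 0.2369]
orientation: [[-0.588, 0.809, 0.002], [0.809, 0.588, -0.001], [-0.002, 0.001, -1.0]]
force: [0.8, 0.3, -0.0]
gripper_width: 0.0096
```

```bash
python3 -c "
from h import *
go([0.502,0.06,0.24],176.2)"
```

```text
clock 18.18 p [ 0.5013 -0.2037  0.2369] yaw 126.03 F [ 0.8  0.3 -0. ] w 0.0096 shift [0.3547, 0.2595, -0.0055] turn -1.1149 dist mm 263.7 tilt [ 0.0019 -0.0009]
```

{"api": "step_arm", "payload": {"moves": [[0.05, 0.037, -0.005, -0.13], [0.1, 0.073, -0.005, -0.26], [0.15, 0.11, -0.005, -0.39], [0.2, 0.146, -0.005, -0.52], [0.25, 0.183, -0.005, -0.65], [0.29, 0.212, -0.005, -0.78], [0.33, 0.241, -0.005, -0.91], [0.355, 0.26, -0.005, -1]]}}

```text
clock: 18.85
tcp_pos: [0.5035, 0.0614, 0.2397]
orientation: [[-0.988, 0.154, 0.002], [0.154, 0.988, 0.0], [-0.002, 0.001, -1.0]]
force: [0.2, -0.7, 0.5]
gripper_width: 0.0097
```

```bash
python3 -c "
from h import *
go([0.502,0.2224,0.20],176.2)"
```

```text
clock 18.85 p [0.5035 0.0614 0.2397] yaw 171.11 F [ 0.2 -0.7  0.5] w 0.0097 shift [0.0441, 0.2647, 0.0663] turn -0.113 dist mm 165.8 tilt [0.0016 0.0004]
```

{"api": "step_arm", "payload": {"moves": [[0.008, 0.05, 0, -0.05], [0.016, 0.1, 0, -0.113], [0.024, 0.15, 0.01, -0.113], [0.032, 0.2, 0.03, -0.113], [0.04, 0.24, 0.05, -0.113], [0.044, 0.265, 0.066, -0.113], [0.044, 0.265, 0.066, -0.113], [0.044, 0.265, 0.066, -0.113]]}}

```text
clock: 19.52
tcp_pos: [0.5032, 0.2204, 0.1994]
orientation: [[-0.997, 0.072, 0.0], [0.072, 0.997, -0.0], [-0.0, -0.0, -1.0]]
force: [0.4, 0.3, -1.7]
gripper_width: 0.0098
```

{"api": "step_arm", "payload": {"moves": [[0, 0, 0, 0], [0, 0, 0, 0], [0, 0, 0, 0], [0, 0, 0, 0], [0, 0, 0, 0], [0, 0, 0, 0], [0, 0, 0, 0], [0, 0, 0, 0]]}}

```text
clock: 20.18
tcp_pos: [0.5034, 0.22, 0.1986]
orientation: [[-0.997, 0.073, -0.0], [0.073, 0.997, -0.0], [0.0, -0.0, -1.0]]
force: [0.3, 0.2, -1.0]
gripper_width: 0.0095
```

```bash
python3 - <<'E'
from h import *
im,d=snap('wrist','w15')
go([0.502,0.2224,0.20],176.2)
P,im=cloud('wrist','w15')
h=cv2.cvtColor(im,cv2.COLOR_RGB2HSV)
m=((h[...,0]<8)|(h[...,0]>172))&(h[...,1]>150)&(h[...,2]>60)
q=P[m]; print(len(q),np.round(np.percentile(q,[2,50,98],axis=0),4)); t=q[q[:,2]>np.percentile(q[:,2],98)-.004]; print(cv2.minAreaRect((t[:,:2]*1e4).astype(np.float32)),np.median(t,0))
c0=(0.504,0.2248); o=ortho('w15',c0,0.0902); cv2.imwrite('pics/o_w15.png',o[:,:,::-1])
E
```

```text
clock 20.23 p [0.5034 0.2201 0.1986] yaw 175.81 F [-0.1 -0.1 -1. ] w 0.0098 shift [0.0026, 0.0037, -0.0023] turn -0.0087 dist mm 3.0 tilt [-0.0001 -0.    ]
1358 [[nan nan nan]
 [nan nan nan]
 [nan nan nan]]
((0.0, 0.0), (0.0, 0.0), 0.0) [nan nan nan]
  return _methods._mean(a, axis=axis, dtype=dtype,
  ret = um.true_divide(
```

View pics/w15.png

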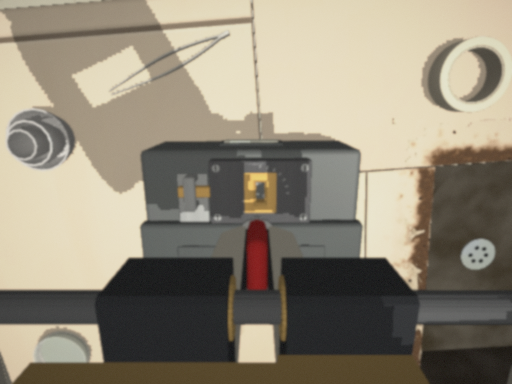

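View pics/o_w15.png

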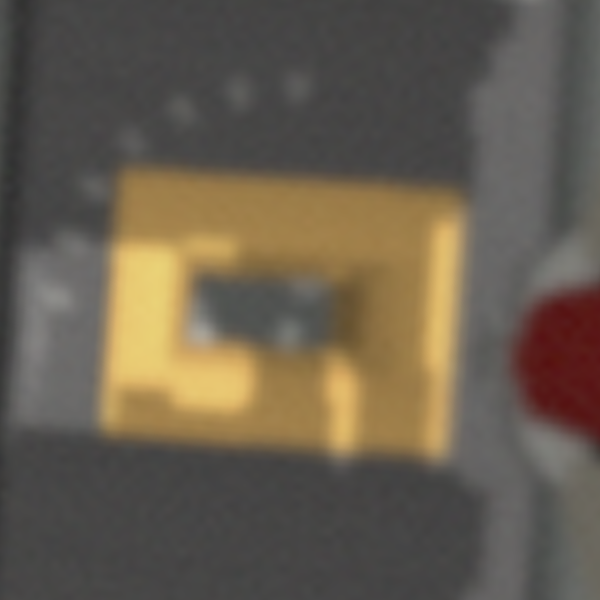

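```bash
python3 - <<'E'
from h import *
P,im=cloud('wrist','w15')
h=cv2.cvtColor(im,cv2.COLOR_RGB2HSV)
m=((h[...,0]<8)|(h[...,0]>172))&(h[...,1]>150)&(h[...,2]>60)
q=P[m]; q=q[np.isfinite(q[:,0])]; print(len(q))
if len(q): print(np.round(np.percentile(q,[2,50,98],axis=0),4))
c0=(0.504,0.2248); o=ortho('w15',c0,0.0902)
h=cv2.cvtColor(o,cv2.COLOR_RGB2HSV)
m=((h[...,0]>10)&(h[...,0]<32)&(h[...,1]>90)).astype(np.uint8)
m=cv2.morphologyEx(m,cv2.MORPH_CLOSE,np.ones((25,25)))
cs=max(cv2.findContours(m,0,2)[0],key=cv2.contourArea)
r=cv2.minAreaRect(cs); print(r, 'centre',c0[0]+(r[0][0]-300)*1e-4,c0[1]-(r[0][1]-300)*1e-4)
for n in ['side','scene']:
    im,d=snap(n,n+'1'); P,im=cloud(n,n+'1')
    h=cv2.cvtColor(im,cv2.COLOR_RGB2HSV)
    m=((h[...,0]<8)|(h[...,0]>172))&(h[...,1]>120)&(h[...,2]>60)&(np.hypot(P[...,0]-.503,P[...,1]-.22)<.06)
    v,u=np.nonzero(m); print(n,len(u))
    if len(u): 
        print(u.mean(),v.mean(),np.round(np.median(P[m],0),4)); a,b=int(u.mean()),int(v.mean())
    else: a,b=(262,155) if n=='side' else (222,215)
    c=cv2.resize(im[b-40:b+50,a-60:a+60],None,fx=6,fy=6,interpolation=cv2.INTER_CUBIC); cv2.imwrite(f'pics/{n}1z.png',c[:,:,::-1])
E
```

```text
1350
[[0.4903 0.2163 0.1901]
 [0.4981 0.2213 0.2126]
 [0.5144 0.226  0.2147]]
((281.8906555175781, 312.944580078125), (350.59368896484375, 273.01300048828125), 3.6913859844207764) centre 0.5021890655517578 0.2235055419921875
side 24
242.29166666666666 130.0 [0.5126 0.2167 0.1993]
scene 29
224.0 190.0 [0.4915 0.221  0.2052]
```

View pics/side1z.png

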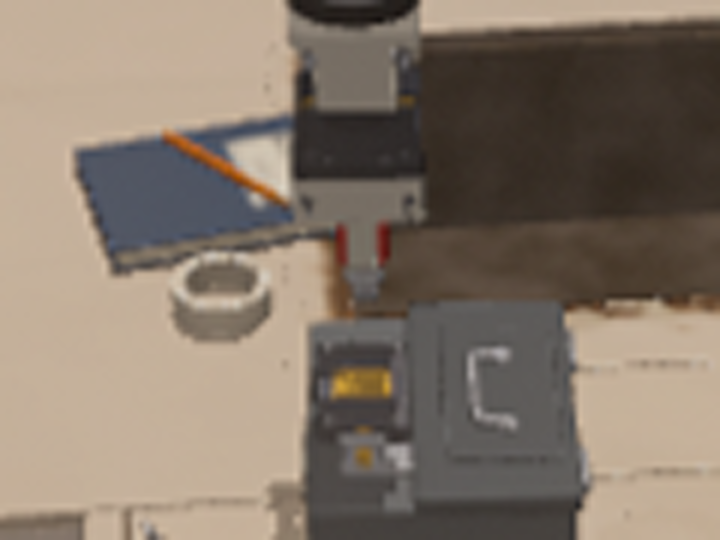

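View pics/scene1z.png

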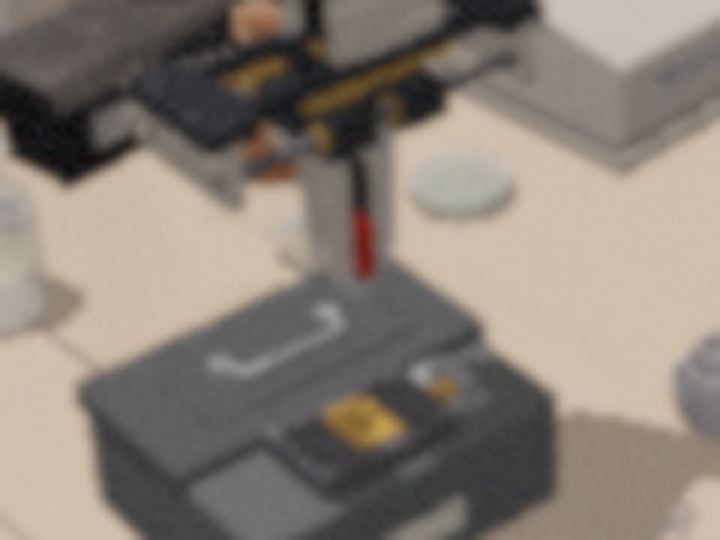

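Both views show the key upright in the grip above the lock. Relative to the TCP, the camera reads the key +1.2 mm in y, which matches the bias seen earlier. The target TCP is therefore (0.5022, 0.2223) at yaw 176.25.

```bash
python3 -c "
from h import *
go([0.5022,0.2223,0.14],176.25)"
```

```text
clock 20.33 p [0.5034 0.2201 0.1986] yaw 175.81 F [ 0.2 -0.2 -0.6] w 0.0099 shift [0.0023, 0.0035, 0.0977] turn -0.0097 dist mm 58.7 tilt [-0. -0.]
```

{"api": "step_arm", "payload": {"moves": [[0.0023, 0.0035, 0.02, -0.01], [0.0023, 0.0035, 0.04, -0.01], [0.0023, 0.0035, 0.06, -0.01], [0.0023, 0.0035, 0.08, -0.01], [0.0023, 0.0035, 0.09, -0.01], [0.0023, 0.0035, 0.098, -0.01], [0.0023, 0.0035, 0.098, -0.01], [0.0023, 0.0035, 0.098, -0.01]]}}

```text
clock: 21.0
tcp_pos: [0.5024, 0.2224, 0.1401]
orientation: [[-0.998, 0.065, 0.0], [0.065, 0.998, 0.0], [-0.0, 0.0, -1.0]]
force: [-0.4, 0.1, 0.2]
gripper_width: 0.01
```

```bash
python3 - <<'E'
from h import *
go([0.5022,0.2223,0.128],176.25)
for n,(a,b) in dict(side=(242,150),scene=(224,205)).items():
    im,d=snap(n,n+'2')
    c=cv2.resize(im[b-45:b+45,a-60:a+60],None,fx=6,fy=6,interpolation=cv2.INTER_CUBIC); cv2.imwrite(f'pics/{n}2z.png',c[:,:,::-1])
E
```

```text
clock 21.0 p [0.5024 0.2224 0.1401] yaw 176.26 F [-0.4  0.1  0.2] w 0.01 shift [0.0003, -0.0001, 0.0202] turn 0.0002 dist mm 12.1 tilt [0.0002 0.0001]
```

View pics/side2z.png

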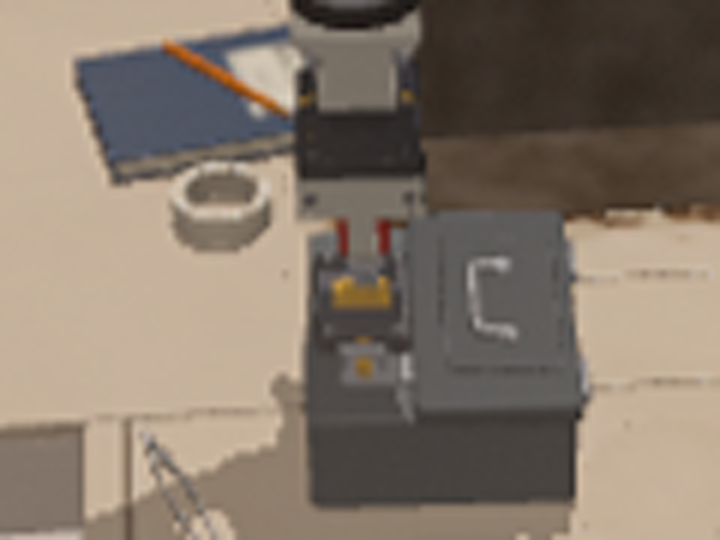

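View pics/scene2z.png

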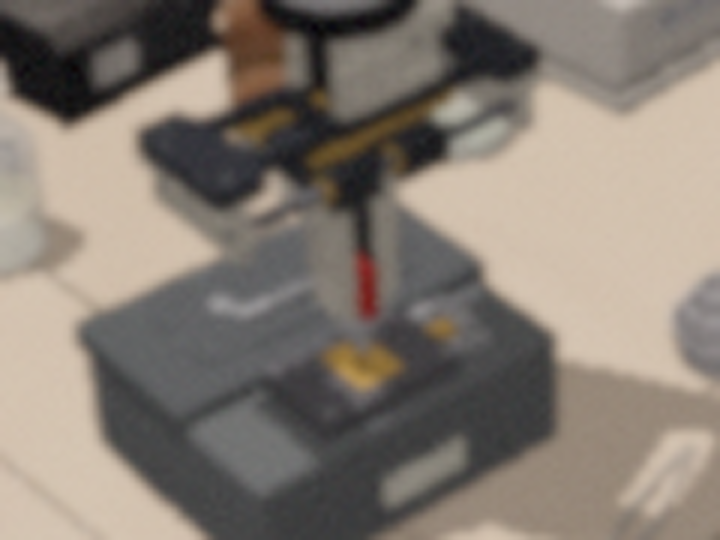

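The key is lined up over the slot. Lowering to about 6 mm depth.

{"api": "step_arm", "payload": {"moves": [[0, 0, 0.003, 0], [0, 0, 0.006, 0], [0, 0, 0.009, 0], [0, 0, 0.012, 0], [0, 0, 0.015, 0], [0, 0, 0.018, 0], [0, 0, 0.02, 0], [0, 0, 0.02, 0]]}}

```text
clock: 21.77
tcp_pos: [0.5013, 0.2223, 0.1272]
orientation: [[-0.998, 0.065, -0.002], [0.065, 0.998, -0.0], [0.002, -0.0, -1.0]]
force: [-3.4, 1.2, -2.3]
gripper_width: 0.0098
```

```bash
python3 - <<'E'
from h import *
go([0.5022,0.2223,0.1174],176.25); print(monitor.get_state()['moment'])
E
```

```text
clock 21.77 p [0.5013 0.2223 0.1272] yaw 176.25 F [-3.4  1.2 -2.3] w 0.0098 shift [-0.0016, 0.0002, 0.0164] turn 0.0001 dist mm 9.9 tilt [-0.0023 -0.0003]
[0.29365631 0.59776732 0.00873955]
```

The nose has entered, and the slot pushes the tool about 1 mm toward −x. I'll follow that shift, then push with small twists.

{"api": "step_arm", "payload": {"moves": [[0.002, 0, 0, 0], [0.002, 0, 0.003, 0.06], [0.002, 0, 0.006, -0.06], [0.002, 0, 0.009, 0.06], [0.002, 0, 0.012, -0.06], [0.002, 0, 0.015, 0.06], [0.002, 0, 0.017, -0.06], [0.002, 0, 0.018, 0]]}}

```text
clock: 22.43
tcp_pos: [0.5012, 0.2226, 0.1176]
orientation: [[-0.998, 0.059, 0.001], [0.059, 0.998, 0.0], [-0.001, 0.0, -1.0]]
force: [-3.5, 1.4, 4.0]
gripper_width: 0.0094
```

```bash
python3 - <<'E'
from h import *
go([0.5022,0.2223,0.1174],176.25); print(monitor.get_state()['moment'])
E
```

```text
clock 22.43 p [0.5012 0.2226 0.1176] yaw 176.6 F [-3.5  1.4  4. ] w 0.0094 shift [-0.0017, -0.0003, 0.0004] turn 0.0078 dist mm 1.0 tilt [0.0008 0.0004]
[ 0.27144879  0.49660799 -0.04926856]
```

{"api": "step_arm", "payload": {"moves": [[0, 0, 0.002, 0.05], [0, 0, 0.003, -0.05], [0, 0, 0.004, 0.05], [0, 0, 0.005, -0.05], [0, 0, 0.005, 0.05], [0, 0, 0.005, -0.05], [0, 0, 0.005, 0], [0, 0, 0.005, 0]]}}

```text
clock: 23.1
tcp_pos: [0.5016, 0.2227, 0.117]
orientation: [[-0.998, 0.067, 0.002], [0.067, 0.998, 0.001], [-0.002, 0.001, -1.0]]
force: [-12.9, -2.6, 34.5]
gripper_width: 0.0096
```

```bash
python3 - <<'E'
from h import *
go([0.5022,0.2223,0.1174],176.25); print(monitor.get_state()['moment'])
im,d=snap('wrist','w16')
P,im=cloud('wrist','w16')
h=cv2.cvtColor(im,cv2.COLOR_RGB2HSV)
m=((h[...,0]<8)|(h[...,0]>172))&(h[...,1]>150)&(h[...,2]>60)
q=P[m]; q=q[np.isfinite(q[:,0])]; print(len(q), np.round(np.percentile(q,[2,50,90,98],axis=0),4))
for n,(a,b) in dict(side=(242,150),scene=(224,205)).items():
    im,d=snap(n,n+'3')
    c=cv2.resize(im[b-45:b+45,a-60:a+60],None,fx=6,fy=6,interpolation=cv2.INTER_CUBIC); cv2.imwrite(f'pics/{n}3z.png',c[:,:,::-1])
E
```

```text
clock 23.1 p [0.5016 0.2227 0.117 ] yaw 176.18 F [-12.9  -2.6  34.5] w 0.0096 shift [-0.0011, -0.0007, -0.0006] turn -0.0015 dist mm 0.9 tilt [0.0021 0.0008]
[-0.4877958  2.3789802  0.1841832]
1362 [[0.4884 0.2189 0.1086]
 [0.4963 0.2239 0.131 ]
 [0.5097 0.2276 0.1324]
 [0.5125 0.2286 0.1331]]
```

View pics/w16.png

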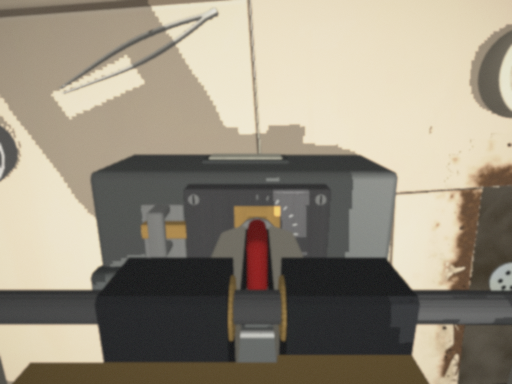

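View pics/scene3z.png

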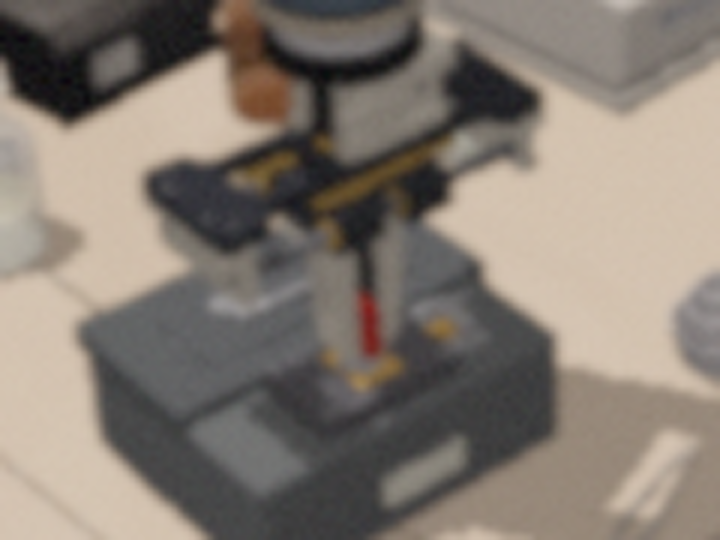

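It pushes back with 34 N and stops at TCP z 0.117, and the head top reads 0.132–0.133 m, so the key is home. I'll ease the push and turn clockwise.

{"api": "step_arm", "payload": {"moves": [[0.001, 0, -0.001, 0], [0.001, 0, -0.002, 0.1], [0.001, 0, -0.002, 0.22], [0.001, 0, -0.002, 0.34], [0.001, 0, -0.002, 0.46], [0.001, 0, -0.002, 0.58], [0.001, 0, -0.002, 0.7], [0.001, 0, -0.002, 0.8]]}}

```text
clock: 23.92
tcp_pos: [0.5013, 0.2229, 0.1171]
orientation: [[-0.766, 0.643, 0.003], [0.643, 0.766, 0.001], [-0.001, 0.003, -1.0]]
force: [-5.6, 0.4, 17.4]
gripper_width: 0.0093
```

```bash
python3 - <<'E'
from h import *
go([0.5016,0.2227,0.117],176.25-97); print(monitor.get_state()['moment'])
snap('wrist','w17')
E
```

```text
clock 23.92 p [0.5013 0.2229 0.1171] yaw 140.0 F [-5.6  0.4 17.4] w 0.0093 shift [-0.0006, 0.0, 0.0002] turn 1.35 dist mm 0.4 tilt [0.0028 0.001 ]
[0.00746255 0.96571649 0.16121439]
```

View pics/w17.png

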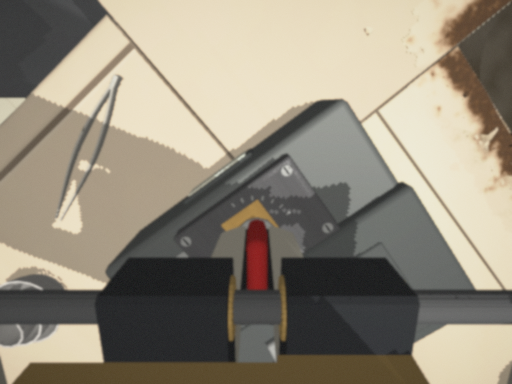

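The key turns with the gripper (its head stays aligned at (257,255)). Continuing.

{"api": "step_arm", "payload": {"moves": [[0, 0, 0, 0.11], [0, 0, 0, 0.22], [0, 0, 0, 0.33], [0, 0, 0, 0.44], [0, 0, 0, 0.55], [0, 0, 0, 0.66], [0, 0, 0, 0.77], [0, 0, 0, 0.88]]}}

```text
clock: 24.63
tcp_pos: [0.5013, 0.2228, 0.1171]
orientation: [[-0.181, 0.983, 0.003], [0.983, 0.181, 0.001], [0.0, 0.003, -1.0]]
force: [-6.5, -1.3, 18.5]
gripper_width: 0.0096
```

{"api": "step_arm", "payload": {"moves": [[0, 0, 0, 0.1], [0, 0, 0, 0.2], [0, 0, 0, 0.3], [0, 0, 0, 0.38], [0, 0, 0, 0.44], [0, 0, 0, 0.46], [0, 0, 0, 0.46], [0, 0, 0, 0.46]]}}

```text
clock: 25.3
tcp_pos: [0.5013, 0.2228, 0.1171]
orientation: [[0.174, 0.985, 0.003], [0.985, -0.174, 0.001], [0.001, 0.002, -1.0]]
force: [-5.9, -1.5, 18.4]
gripper_width: 0.0095
```

```bash
python3 - <<'E'
from h import *
go([0.5016,0.2227,0.117],176.25-97); print(monitor.get_state()['moment'])
im,d=snap('wrist','w18')
P,im=cloud('wrist','w18')
h=cv2.cvtColor(im,cv2.COLOR_RGB2HSV)
m=((h[...,0]<8)|(h[...,0]>172))&(h[...,1]>150)&(h[...,2]>60)
q=P[m]; q=q[np.isfinite(q[:,0])]; print(len(q), np.round(np.percentile(q,[2,50,90,98],axis=0),4))
for n,(a,b) in dict(side=(242,150),scene=(224,205)).items():
    im,d=snap(n,n+'4')
    c=cv2.resize(im[b-45:b+45,a-60:a+60],None,fx=6,fy=6,interpolation=cv2.INTER_CUBIC); cv2.imwrite(f'pics/{n}4z.png',c[:,:,::-1])
E
```

```text
clock 25.3 p [0.5013 0.2228 0.1171] yaw 79.98 F [-5.9 -1.5 18.4] w 0.0095 shift [0.0, 0.0005, 0.0002] turn 0.0162 dist mm 0.3 tilt [0.0027 0.0008]
[-0.22790414  1.13791929  0.16003725]
1361 [[0.4975 0.2138 0.1084]
 [0.5036 0.2298 0.1311]
 [0.5074 0.2372 0.1325]
 [0.5086 0.2376 0.1332]]
```

View pics/w18.png

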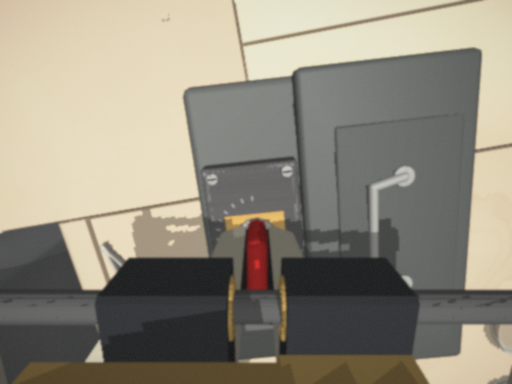

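View pics/side4z.png

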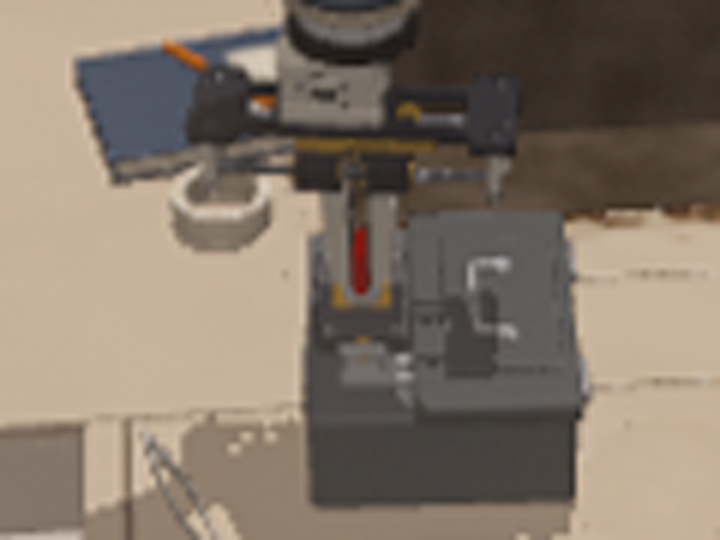

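View pics/scene4z.png

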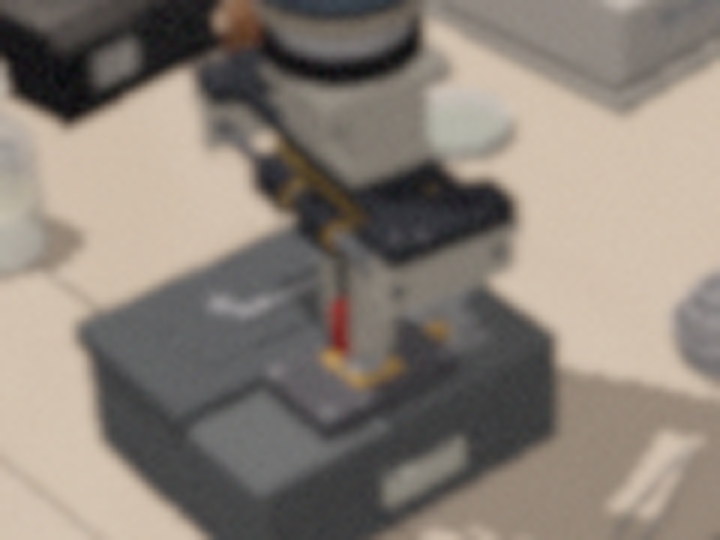

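The gripper has turned 96° with the key. In the side view the brass bolt block, earlier visible beyond the staple at (362,367), is gone, so the bolt is drawn. One last hold, then I'll check the vessels and stand.

{"api": "step_arm", "payload": {"moves": [[0, 0, 0, 0.01], [0, 0, 0, 0.01], [0, 0, 0, 0.01], [0, 0, 0, 0.01], [0, 0, 0, 0.01], [0, 0, 0, 0.01], [0, 0, 0, 0.01], [0, 0, 0, 0.01]]}}

```text
clock: 26.12
tcp_pos: [0.5013, 0.2227, 0.1171]
orientation: [[0.182, 0.983, 0.003], [0.983, -0.182, 0.001], [0.001, 0.002, -1.0]]
force: [-5.0, -0.6, 18.4]
gripper_width: 0.0094
```

```bash
python3 - <<'E'
from h import *
go([0.5016,0.2227,0.117],176.25-97); print(monitor.get_state()['moment'])
for n in ['scene4','side4']:
    P,im=cloud(n[:-1],n)
    print(n,rim(P,(.451,.008),.0135,.051,.003),rim(P,(.451,.008),.021,.0405,.003),rim(P,(.45,.008),.029,.028,.004))
    cv2.imwrite(f'pics/{n}v.png',cv2.resize(im[130:330,150:380],None,fx=3,fy=3,interpolation=cv2.INTER_CUBIC)[:,:,::-1])
E
```

```text
clock 26.12 p [0.5013 0.2227 0.1171] yaw 79.54 F [-5.  -0.6 18.4] w 0.0094 shift [0.0, 0.0006, 0.0002] turn 0.0064 dist mm 0.4 tilt [0.0026 0.0007]
[-0.25429252  1.08171652  0.26578628]
scene4 (array([0.4501, 0.0067, 0.013 ]), 25, array([0.0504, 0.0523])) (array([0.4483, 0.0099, 0.0169]), 43, array([0.0403, 0.0427])) (array([0.4498, 0.0063, 0.0281]), 60, array([0.029 , 0.0308]))
side4 (array([0.4482, 0.0078, 0.0135]), 20, array([0.0513, 0.0531])) (array([0.4478, 0.0037, 0.0179]), 46, array([0.0405, 0.0422])) (array([0.4469, 0.0063, 0.0263]), 55, array([0.0284, 0.0311]))
```

View pics/side4v.png

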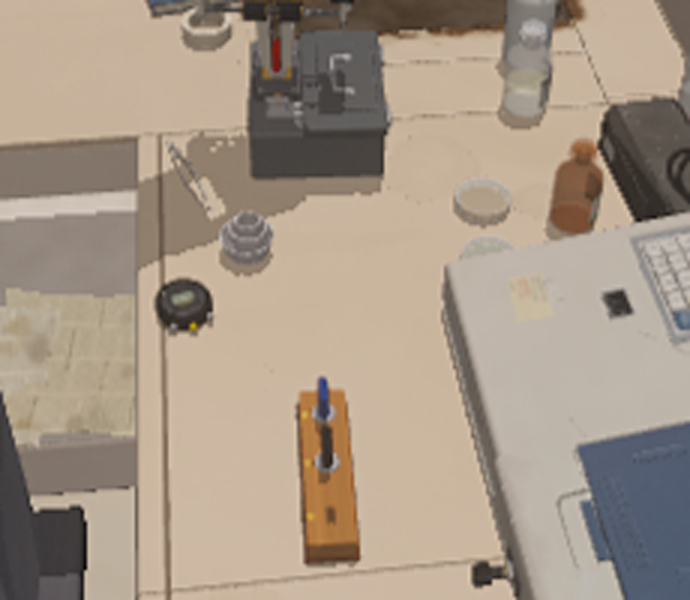

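The torque rose from 0.16 to 0.27 N m for the last 0.4°, so the rotor is against its stop. The vessels are nested at (246,240) and the blue and black keys are still in the stand. Handing in.

```bash
python3 -c "
from h import *
print(order.hand_in()); go([0.5016,0.2227,0.117],79.25)"
```

```text
the job is handed in; nothing more can be done
None
the job is handed in; nothing more can be done
```

The three vessels are nested, and the red key is home in the lock, turned clockwise and still held. I handed the job in at about 26 s of the 72 s; no verdict was reported.

- **Vessels:** The middle crucible stands in the dish and the small one in the middle. The rims measured 28, 40.5 and 51 mm high, and the centres were within about 2 mm of each other.
- **Key home:** The key went in with small twists and stopped against 34 N. The top of its head read 132–133 mm, where 132 mm means fully home.
- **Key turned:** I turned it about 96.7° and hold it with a 60 N grip and an 18 N downward push. The torque rose over the last 0.4°, which points to the rotor being at its stop. In the side view the bolt is gone from the staple.
- **Other things:** In the last picture the blue and black keys are still in the stand. I saw no sign that the petri dishes, forceps, tape roll or stopwatch had moved, though I did not measure their positions.

**Disagreements:** The wrist camera read about 1.2 mm off along the jaw direction, and I corrected for that. The lock also pulled the key about 1 mm toward the robot from my estimate, leaving a 5 N sideways force. I judged the rotor angle and bolt travel only from the turn angle, the torque and the pictures.

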